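# Change over the vacuum clamping plate

## Task

Change over the vacuum clamping plate: turn its valve lever fully across to vent before touching the finished block, then lift that block off and lay it flat on the floor of the steel output tray, next to the finished blocks already there. Pick every plain undrilled blank of the same size out of the parts crate and set them on the plate side by side in one tight row that starts in the corner of the two stops: short ends flush against the long stop on the left, the first one's long side flush against the far end stop, each next one flush against its neighbour. When they are all in place turn the lever fully back to clamp; leave the other fittings in the crate and do not shift the pressure logger or the glass beaker.

Things in the scene. Friction and masses are not known exactly. Their poses are not given: they have to be found in the camera images.
- plate: fixed grooved aluminium vacuum clamping plate 200 (x) x 150 (y) x 22 mm thick; origin at the centre of its underside, x points away from the robot, y left. Two dark steel stops, 12 mm wide, 6 mm above the top face: long stop on the left (+y) edge, end stop on the far (+x) edge. A gauge 75 mm tall stands beyond the end stop. Suction is not simulated: blocks just lie on it
- corner (a point): inner corner of the two stops on the plate top, 22 mm above the table, axes as the plate: the end stop face runs from it towards -y, the long stop face towards -x. The first block of the row, seated, has its centre 17 mm to -x, 32 mm to -y and 8 mm above this point; each next one lies 34 mm farther to -x
- valve (a joint): angle of the valve lever (red sleeve), turning level on an upright stem beside the right-hand edge of the plate: 0 = clamp, pointing to the plate -x, in line with the brass valve body, at its stop; 1.571 = vent, pointing to the plate -y, at the other stop. Anticlockwise from above as it grows. Stays where left; 2 to 3 N at the sleeve moves it
- valve_pivot (a point): axis of the lever, 58 mm above the table (mid-thickness of the lever). The sleeve is 16 mm wide, 12 mm thick and reaches from 35 to 93 mm from this axis, with free space on both sides; the plate top lies 30 mm below the sleeve
- crate: grey open parts crate 190 (x) x 370 (y) x 50 mm high, walls and floor 5 mm, origin at the centre of its underside; fixed
- tray: shallow open steel output tray 140 (x) x 210 (y) x 20 mm high, walls and floor 4 mm, origin at the centre of its underside, one or two finished blocks already in it; fixed
- done1: block of the same 64 x 34 x 16 mm outline but machined: dark round pocket and two dark holes on each broad face; origin at its centre, long side along its x; the finished one, lying on the plate in the corner of the stops with its long side against the end stop and one short end against the long stop; it stands 10 mm above the stops
- blank1: blank: plain aluminium block 64 x 34 x 16 mm (long side along its x, short side along y), about 94 g, origin at its centre; lies flat in the crate. Two or three of the four blanks exist in a run, the others are absent
- blank2: blank: plain aluminium block 64 x 34 x 16 mm (long side along its x, short side along y), about 94 g, origin at its centre; lies flat in the crate. Two or three of the four blanks exist in a run, the others are absent
- blank3: blank: plain aluminium block 64 x 34 x 16 mm (long side along its x, short side along y), about 94 g, origin at its centre; lies flat in the crate. Two or three of the four blanks exist in a run, the others are absent
- blank4: blank: plain aluminium block 64 x 34 x 16 mm (long side along its x, short side along y), about 94 g, origin at its centre; lies flat in the crate. Two or three of the four blanks exist in a run, the others are absent
- old1: block of the same 64 x 34 x 16 mm outline but machined: dark round pocket and two dark holes on each broad face; origin at its centre, long side along its x; an earlier finished one, lying in the tray, its long side about along the tray's x; one or two of the three exist
- old2: block of the same 64 x 34 x 16 mm outline but machined: dark round pocket and two dark holes on each broad face; origin at its centre, long side along its x; an earlier finished one, lying in the tray, its long side about along the tray's x; one or two of the three exist
- old3: block of the same 64 x 34 x 16 mm outline but machined: dark round pocket and two dark holes on each broad face; origin at its centre, long side along its x; an earlier finished one, lying in the tray, its long side about along the tray's x; one or two of the three exist
- offcut: aluminium offcut 34 x 34 x 16 mm, shorter than a blank, in the crate; origin under its centre
- flange: steel stub flange, foot 52 mm across, neck 38 mm across, 30 mm tall, in the crate; origin under its centre
- elbow: steel elbow fitting, foot flange 40 mm across, side branch with a 30 mm flange, 44 mm tall, in the crate; origin under its centre
- bolt: steel bolt lying on its side, 53 mm long, head 22 mm high by 19 mm wide, in the crate; origin under its shank
- stopper: small black rubber stopper 20 mm across, 22 mm tall, in the crate; origin under its centre
- plug: small brass plug 18 mm across, 16 mm tall, in the crate; origin under its centre
- bush: small dark steel bush 18 mm across, 18 mm tall, in the crate; origin under its centre
- rod: brass rod stock, 8 mm thick, 290 mm long, lying on the crate floor along its near wall; origin at its middle
- logger: black handheld pressure logger 150 x 62 x 26 mm lying on the table at the far side; origin under its centre
- beaker: small glass beaker 54 mm across, 70 mm tall, on the table at the far right; origin under its centre

How it is judged:
On the way, in this order (a step that is already met when the one before it is completed fails the run):
1. the valve lever is turned fully across to vent, the finished block still lying in its corner (value of joint valve above 1.45 rad and distance of done1 from where it was at the start of the episode below 0.01 m), for 0.2 s.
2. with the valve still at vent, the finished block lies in the tray and every blank is seated in the row (value of joint valve above 1.4 rad and x of done1 in the frame of tray between -0.06 and 0.06 m and y of done1 in the frame of tray between -0.095 and 0.095 m and z of done1 in the frame of tray below 0.016 m and y of blank1 in the frame of corner between -0.034 and -0.03 m and z of blank1 in the frame of corner between 0.005 and 0.011 m and angle between the x axis of each of blank1, blank2, blank3, blank4 and the y axis of plate, either way round below 0.035 rad and (x of blank1 in the frame of corner between -0.019 and -0.015 m or (x of blank1 in the frame of corner between -0.054 and -0.048 m and x of any of blank2, blank3, blank4 in the frame of corner above -0.0195 m) or (x of blank1 in the frame of corner between -0.089 and -0.081 m and distance between any of blank2, blank3, blank4 and blank1 below 0.0375 m)) and y of blank2 in the frame of corner between -0.034 and -0.03 m and z of blank2 in the frame of corner between 0.005 and 0.011 m and (x of blank2 in the frame of corner between -0.019 and -0.015 m or (x of blank2 in the frame of corner between -0.054 and -0.048 m and x of any of blank1, blank3, blank4 in the frame of corner above -0.0195 m) or (x of blank2 in the frame of corner between -0.089 and -0.081 m and distance between any of blank1, blank3, blank4 and blank2 below 0.0375 m)) and y of blank3 in the frame of corner between -0.034 and -0.03 m and z of blank3 in the frame of corner between 0.005 and 0.011 m and (x of blank3 in the frame of corner between -0.019 and -0.015 m or (x of blank3 in the frame of corner between -0.054 and -0.048 m and x of any of blank1, blank2, blank4 in the frame of corner above -0.0195 m) or (x of blank3 in the frame of corner between -0.089 and -0.081 m and distance between any of blank1, blank2, blank4 and blank3 below 0.0375 m)) and y of blank4 in the frame of corner between -0.034 and -0.03 m and z of blank4 in the frame of corner between 0.005 and 0.011 m and (x of blank4 in the frame of corner between -0.019 and -0.015 m or (x of blank4 in the frame of corner between -0.054 and -0.048 m and x of any of blank1, blank2, blank3 in the frame of corner above -0.0195 m) or (x of blank4 in the frame of corner between -0.089 and -0.081 m and distance between any of blank1, blank2, blank3 and blank4 below 0.0375 m))), for 0.2 s.
At the end, for the whole second after the job is handed in: Lever within 0.1 rad of clamp; all blanks flat in a gapless row from the corner (ends within 2 mm of the long stop, square to 0.035 rad; 1st/2nd/3rd within 2/3/4 mm of place); finished block flat on the tray floor; earlier ones in the tray, fittings in the crate; all at rest (y of blank1 in the frame of corner between -0.034 and -0.03 m and z of blank1 in the frame of corner between 0.005 and 0.011 m and angle between the x axis of each of blank1, blank2, blank3, blank4 and the y axis of plate, either way round below 0.035 rad and (x of blank1 in the frame of corner between -0.019 and -0.015 m or (x of blank1 in the frame of corner between -0.054 and -0.048 m and x of any of blank2, blank3, blank4 in the frame of corner above -0.0195 m) or (x of blank1 in the frame of corner between -0.089 and -0.081 m and distance between any of blank2, blank3, blank4 and blank1 below 0.0375 m)) and y of blank2 in the frame of corner between -0.034 and -0.03 m and z of blank2 in the frame of corner between 0.005 and 0.011 m and (x of blank2 in the frame of corner between -0.019 and -0.015 m or (x of blank2 in the frame of corner between -0.054 and -0.048 m and x of any of blank1, blank3, blank4 in the frame of corner above -0.0195 m) or (x of blank2 in the frame of corner between -0.089 and -0.081 m and distance between any of blank1, blank3, blank4 and blank2 below 0.0375 m)) and y of blank3 in the frame of corner between -0.034 and -0.03 m and z of blank3 in the frame of corner between 0.005 and 0.011 m and (x of blank3 in the frame of corner between -0.019 and -0.015 m or (x of blank3 in the frame of corner between -0.054 and -0.048 m and x of any of blank1, blank2, blank4 in the frame of corner above -0.0195 m) or (x of blank3 in the frame of corner between -0.089 and -0.081 m and distance between any of blank1, blank2, blank4 and blank3 below 0.0375 m)) and y of blank4 in the frame of corner between -0.034 and -0.03 m and z of blank4 in the frame of corner between 0.005 and 0.011 m and (x of blank4 in the frame of corner between -0.019 and -0.015 m or (x of blank4 in the frame of corner between -0.054 and -0.048 m and x of any of blank1, blank2, blank3 in the frame of corner above -0.0195 m) or (x of blank4 in the frame of corner between -0.089 and -0.081 m and distance between any of blank1, blank2, blank3 and blank4 below 0.0375 m)) and x of done1 in the frame of tray between -0.06 and 0.06 m and y of done1 in the frame of tray between -0.095 and 0.095 m and z of done1 in the frame of tray below 0.016 m and value of joint valve below 0.1 rad and x of offcut in the frame of crate between -0.09 and 0.09 m and y of offcut in the frame of crate between -0.18 and 0.18 m and z of each of offcut, flange, elbow, bolt, stopper, plug, bush, rod in the frame of crate below 0.04 m and x of flange in the frame of crate between -0.09 and 0.09 m and y of flange in the frame of crate between -0.18 and 0.18 m and x of elbow in the frame of crate between -0.09 and 0.09 m and y of elbow in the frame of crate between -0.18 and 0.18 m and x of bolt in the frame of crate between -0.09 and 0.09 m and y of bolt in the frame of crate between -0.18 and 0.18 m and x of stopper in the frame of crate between -0.09 and 0.09 m and y of stopper in the frame of crate between -0.18 and 0.18 m and x of plug in the frame of crate between -0.09 and 0.09 m and y of plug in the frame of crate between -0.18 and 0.18 m and x of bush in the frame of crate between -0.09 and 0.09 m and y of bush in the frame of crate between -0.18 and 0.18 m and x of rod in the frame of crate between -0.09 and 0.09 m and y of rod in the frame of crate between -0.18 and 0.18 m and x of old1 in the frame of tray between -0.065 and 0.065 m and y of old1 in the frame of tray between -0.1 and 0.1 m and z of each of old1, old2, old3 in the frame of tray below 0.018 m and x of old2 in the frame of tray between -0.065 and 0.065 m and y of old2 in the frame of tray between -0.1 and 0.1 m and x of old3 in the frame of tray between -0.065 and 0.065 m and y of old3 in the frame of tray between -0.1 and 0.1 m and linear speed of each of blank1, blank2, blank3, blank4, done1 below 0.02 m/s); the robot touches nothing.
It fails at once if the logger or the beaker is shifted by more than 40 mm (distance of any of logger, beaker from where it was at the start of the episode above 0.04 m).
Of blank1, blank2, blank3, blank4 only 2 to 3 are there at a start; the rules pass over those that are not, and their reading is None.
Of old1, old2, old3 only 1 to 2 are there at a start; the rules pass over those that are not, and their reading is None.
At some moment in a run one of blank1, blank2, blank3, blank4 may be knocked a few centimetres aside while the robot is not near it.
Once in a run the grip may slacken for a moment while it holds something.
It also fails if it takes over 210 s, if anything falls off the work surface, if the arm or the gripper's body presses on something with over 40 N, if the wrist force passes 120 N, or if a joint passes its speed limit or range.

## Robot

A 6-joint arm with a two-finger parallel gripper is mounted at the origin on the work surface. World frame = base frame: x ahead of the robot, y to its left, z up, the work surface at z = 0. Lengths are in m, angles in rad, forces in N, time in s.
With the tool pointing down it reaches from about 0.375 to 0.9 m from the base axis. Payload 3.1 kg.
Tool frame: the origin (TCP) lies at the centre of the arm's flange, where the gripper is bolted on; the fingertips stand 173 mm ahead of it and the grasp point (between the pads) lies 155 mm ahead of it (tip_extent is the distance from the TCP to the fingertips, in m); z points along the fingers, y is the direction in which the jaws open and shut (so a half turn about z gives the same grasp; the last joint's range is limited). The gripper opens to 85 mm and grips with 20 to 120 N. Pads are 22 mm wide; open, the fingers measure 114 mm over their backs; the gripper's body (76 mm by 85 mm) begins 54 mm behind the grasp point. The pads swing forward as they close: fully open they stand 13 mm farther back than shut.
Start: joints at [0.964, 0.527, 1.433, -0, 1.181, -0.178], TCP at [0.26, 0.568, 0.405] pointing down, gripper open.
Joint ranges: [-3.08, 3.08], [-0.75, 2.2], [0.22, 2.44], [-1.43, 4.57], [0, 2.65], [-2.85, 2.85]. Speed limits (rad/s): [2.79, 2.79, 3.14, 3.14, 3.14, 3.14].

## Interface

Orientations are given as a unit quaternion [x, y, z, w].
In Python, from station import sense, snapshot, sign_off, tip_extent gives the robot as it stands. The module is installed in compiled form; this text tells all that it offers.
- The arm moves only by the tool servo_tool, never from a script. Its argument "rows" is a list of rows, each a list of 3 entries, a list of its own where there are three numbers: the shift along the tool's x, y, z in mm, then the turn about the tool's z in degrees, then the opening, from -1 (shut) to 1 (fully open), so that 0 is half open. A call has 1 to 8 rows; each row is the pose to reach, as a shift and turn from the pose measured when the call began, along the tool's axes at that moment; what a row does not reach only later rows make up. A row lasts 1/10 s, in which the tool goes at most 50 mm and 8.59 degrees, less where a joint would pass 70% of its speed; a pose out of reach is approached as far as the arm can. A call with a gripper value outside its range is refused whole. The fingers move at their own pace and stop on an object; "force" is the grip in N (left out, the last holds). Time passes only in rows, so rows that repeat a pose let the fingers close. It gives the time, the measured TCP pose, the force and the opening at its end, in the units of the state.
- sense(): the state, without advancing time (a new reading comes with each control period).
- snapshot(name): name is "scene" or "top"; returns a dict with "image" (420x560x3 uint8, blue, green, red), "z_map" (420x560 float32, m along the optical axis (not along the pixel's ray), 0 where there is no reading), "vertical_fov" (degrees; the focal length in pixels is half the picture's height over the tangent of half this angle, whatever the lens; pixels are square), "cx", "cy" (the principal point, pixels), "cam_to_world" (4x4, takes a point from camera to world coordinates). Camera axes: x right, y down, z forward; pixel columns grow to the right and rows downward; lengths in m; the calibration is good to about 2 mm. A picture is of the moment at which its call begins.
- sign_off(): hands the job in, once; it reports no verdict.
The state is a dict: "t": time; "q": joint angles; "qd": joint speeds; "tau": joint torques, N m; "tcp_pos": TCP position; "tool_rot": TCP orientation; "force": force on the tool from outside, world axes, zero at the start; "ft_torque": the same for the moment, N m; "finger_gap": opening from 0.0 (shut) to 1.0 (fully open).
Only numpy, scipy, OpenCV 4.12 (cv2) and the standard library are available. Lean on these libraries where they do the work, as an engineer would, in place of code of your own. Each camera call takes 0.05 s, during which the arm holds its last target. There are 200 camera calls.

## Working session

There is one attempt and no reset: what is moved stays moved. The work goes in short steps, Python scripts to look and compute and a tool call to move; the robot and the scene stay as the last step left them, time stands still between calls to the robot, and variables do not carry over. Pictures are saved under pics/ and viewed, about 12 in all and at most 16, crops included, and the job is handed in when it is done.

Besides the shell and the picture viewer there is one more tool, called after ">>>" in YAML: its name, and indented under it one key for each argument. servo_tool: Moves the arm, as the interface text tells. Its arguments: {"type":"object","properties":{"rows":{"type":"array"},"force":{"type":"number"}},"required":["rows"]}

```bash
mkdir -p pics
cat > h.py <<'E'
import numpy as np, cv2
from station import sense, snapshot, sign_off, tip_extent
def cam(name):
    s=snapshot(name); im=s["image"]; f=im.shape[0]/2/np.tan(np.radians(s["vertical_fov"])/2)
    return im,s["z_map"],f,s["cx"],s["cy"],np.array(s["cam_to_world"])
def world(z,f,cx,cy,T):
    v,u=np.mgrid[:z.shape[0],:z.shape[1]]
    P=np.stack([(u-cx)/f*z,(v-cy)/f*z,z],-1)
    return P@T[:3,:3].T+T[:3,3]
def ray(u,v,h,f,cx,cy,T):
    d=T[:3,:3]@np.array([(u-cx)/f,(v-cy)/f,1.]); o=T[:3,3]
    return o+d*(h-o[2])/d[2]
def proj(p,f,cx,cy,T):
    c=T[:3,:3].T@(np.array(p)-T[:3,3]); return c[0]/c[2]*f+cx,c[1]/c[2]*f+cy
E
python3 - <<'E'
from h import *
print(sense(), tip_extent if not callable(tip_extent) else tip_extent())
for n in("top","scene"):
    im,z,f,cx,cy,T=cam(n); cv2.imwrite(f"pics/{n}0.png",cv2.resize(im,(800,600),interpolation=cv2.INTER_CUBIC)); print(n,f,cx,cy,T.round(3).tolist()); np.savez(f"{n}0.npz",im=im,z=z,f=f,cx=cx,cy=cy,T=T)
E
```

```text
{'t': 0.0, 'q': array([ 9.63509699e-01,  5.28517623e-01,  1.43389992e+00, -6.62886857e-06,
        1.18142580e+00, -1.78510654e-01]), 'qd': array([-2.30043959e-05,  2.95879385e-04,  1.04916732e-03,  5.50844511e-04,
        6.35646775e-04, -1.67030816e-03]), 'tau': array([ 1.13739486e-04, -4.42345655e+01, -1.78030086e+01, -2.77427080e-04,
        8.60455271e-03,  4.12480460e-06]), 'tcp_pos': array([0.25963108, 0.56814694, 0.40370235]), 'tool_rot': array([ 2.12748099e-01,  9.77106432e-01, -1.04077063e-03, -4.28026933e-04]), 'force': array([-0.56630085, -0.3408791 ,  0.850245  ]), 'ft_torque': array([-0.01877585,  0.0311677 ,  0.0189753 ]), 'finger_gap': 1.0051332864498164} 0.1734
top 401.48858877537725 282.77974365168876 208.00936474880018 [[0.018, -0.986, 0.164, 0.423], [-1.0, -0.016, 0.012, 0.014], [-0.009, -0.164, -0.986, 0.969], [0.0, 0.0, 0.0, 1.0]]
scene 501.52017804872435 284.4203793127574 215.25121976906928 [[-0.67, 0.634, -0.386, 1.118], [0.742, 0.579, -0.337, 0.482], [0.01, -0.513, -0.859, 1.287], [0.0, 0.0, 0.0, 1.0]]
```

View pics/top0.png

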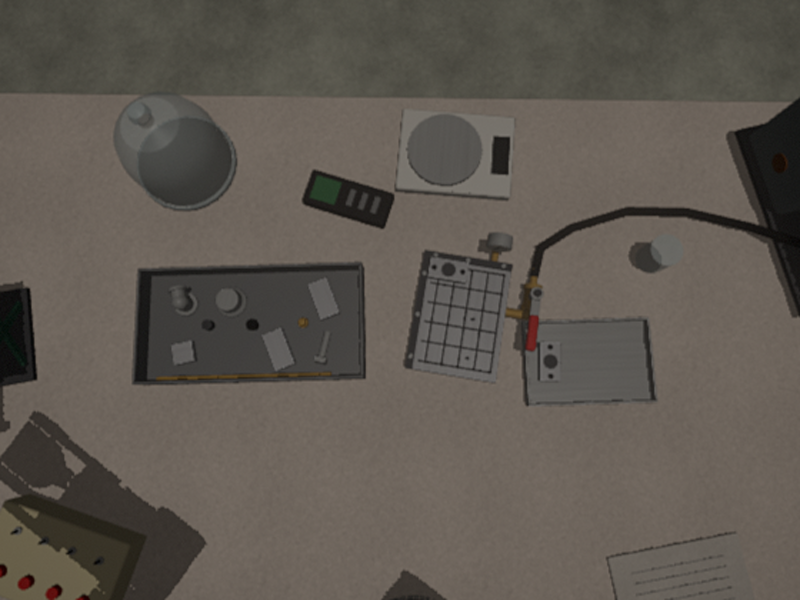

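View pics/scene0.png

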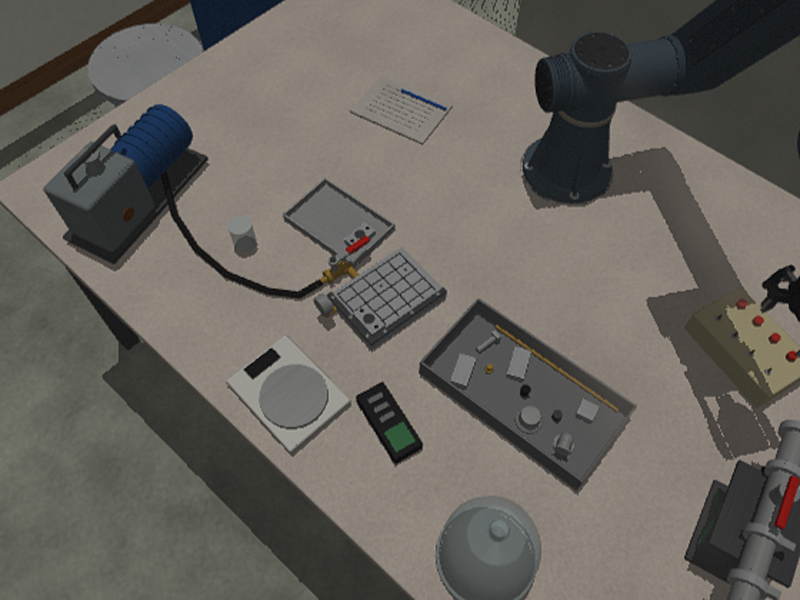

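The top view shows two plain blanks in the crate at about (324,298) and (278,349), with the offcut at (183,352). The finished block is at (448,269), the lever sleeve at (532,333), and one old block in the tray at (550,361). Next I'll measure these.

```bash
cat > m.py <<'E'
from h import *
def load(n): d=np.load(n); return d["im"],d["z"],float(d["f"]),float(d["cx"]),float(d["cy"]),d["T"]
def rects(name,data,box,h,lo,hi,amin=30):
    """height-band blobs within world box -> minAreaRect of contour cast on height h"""
    im,z,f,cx,cy,T=data; W=world(z,f,cx,cy,T)
    m=((W[...,2]>lo)&(W[...,2]<hi)&(W[...,0]>box[0])&(W[...,0]<box[1])&(W[...,1]>box[2])&(W[...,1]<box[3])&(z>0)).astype(np.uint8)
    n,l,st,c=cv2.connectedComponentsWithStats(m)
    for i in range(1,n):
        if st[i,4]<amin: continue
        v,u=np.where(l==i)
        p=np.array([ray(a,b,h,f,cx,cy,T)[:2] for a,b in zip(u,v)],np.float32)*1000
        r=cv2.minAreaRect(p)
        print(name,"area",st[i,4],"c",np.round(r[0],1),"size",np.round(r[1],1),"ang",round(r[2],1),"med z",round(float(np.median(W[l==i][:,2])*1000),1),"px",c[i].round(0))
E
python3 - <<'E'
from m import *
t=load("top0.npz"); s=load("scene0.npz")
for n,d in(("top",t),("scene",s)):
    print("crate objs"); rects(n,d,(.3,.6,.05,.45),.021,.013,.045)
    print("done+stops"); rects(n,d,(.4,.65,-.12,.06),.038,.033,.046,20)
    print("plate top");rects(n,d,(.4,.65,-.12,.06),.022,.015,.033,20)
    print("lever");rects(n,d,(.35,.65,-.2,.0),.064,.05,.08,10)
    print("tray");rects(n,d,(.3,.6,-.3,-.05),.020,.0135,.026,20)
    im,z,f,cx,cy,T=d
    hsv=cv2.cvtColor(im,cv2.COLOR_BGR2HSV); m=((hsv[...,0]<8)|(hsv[...,0]>172))&(hsv[...,1]>150)&(hsv[...,2]>60)
    v,u=np.where(m); p=np.array([ray(a,b,.064,f,cx,cy,T)[:2] for a,b in zip(u,v)],np.float32)*1000
    k=(p[:,0]>380)&(p[:,0]<600)&(p[:,1]>-200)&(p[:,1]<0); print("red",k.sum(),cv2.minAreaRect(p[k]))
a=t[0][165:295,280:470]; b=s[0][120:330,190:400]
cv2.imwrite("pics/t1.png",cv2.convertScaleAbs(cv2.resize(a,None,fx=4.2,fy=4.2,interpolation=cv2.INTER_CUBIC),alpha=1.6))
E
```

```text
crate objs
top area 350 c [575.1 161. ] size [63.8 34.5] ang 22.6 med z 21.5 px [226. 210.]
top area 130 c [571.4 395.4] size [33.6 40.7] ang 70.5 med z 38.8 px [128. 210.]
top area 56 c [531.   91.7] size [131.4   2.4] ang 1.7 med z 29.7 px [254. 228.]
top area 292 c [569.3 317.9] size [47.3 46.6] ang 47.6 med z 34.3 px [160. 211.]
top area 53 c [527.7 353.3] size [19.2 16.4] ang 47.7 med z 22.2 px [145. 228.]
top area 59 c [529.5 278.8] size [16.8 19.4] ang 0.9 med z 26.9 px [176. 227.]
top area 404 c [489.7 232.8] size [64.9 34.8] ang 23.7 med z 21.3 px [194. 245.]
top area 130 c [494.9 160.4] size [20.2 52.7] ang 85.5 med z 19.8 px [226. 244.]
top area 229 c [481.3 389.8] size [34.7 36.9] ang 12.4 med z 21.2 px [128. 247.]
done+stops
top area 392 c [624.8 -45. ] size [66.  34.8] ang 81.9 med z 38.5 px [313. 189.]
plate top
top area 4138 c [551.9 -62.8] size [144.5 201.9] ang 81.6 med z 23.0 px [317. 226.]
lever
top area 329 c [ 541.8 -181.5] size [ 21.  103.5] ang 83.2 med z 63.3 px [373. 223.]
tray
top area 2512 c [ 520.8 -117.4] size [159.3 130.9] ang 0.3 med z 22.5 px [335. 23
[... 989 characters left out ...]
ze [44.3 32.1] ang 21.3 med z 40.0 px [395. 311.]
done+stops
scene area 249 c [629.5 -43.1] size [73.4 38.2] ang 81.1 med z 38.8 px [258. 224.]
plate top
scene area 2232 c [552.  -56.2] size [147.5 203.8] ang 84.5 med z 23.7 px [276. 206.]
lever
scene area 186 c [ 545.6 -180.8] size [ 22.6 102.1] ang 83.6 med z 63.4 px [244. 176.]
tray
scene area 1303 c [ 503.1 -173.3] size [195.  245.8] ang 0.8 med z 22.2 px [266. 191.]
scene area 152 c [ 479.4 -215.5] size [38.3 66.4] ang 86.4 med z 20.6 px [252. 163.]
scene area 53 c [ 549.4 -258.1] size [ 9.  81.6] ang 2.0 med z 19.3 px [227. 171.]
red 79 ((521.1679077148438, -178.22073364257812), (16.35605239868164, 52.81068801879883), 82.6310043334961)
```

View pics/t1.png

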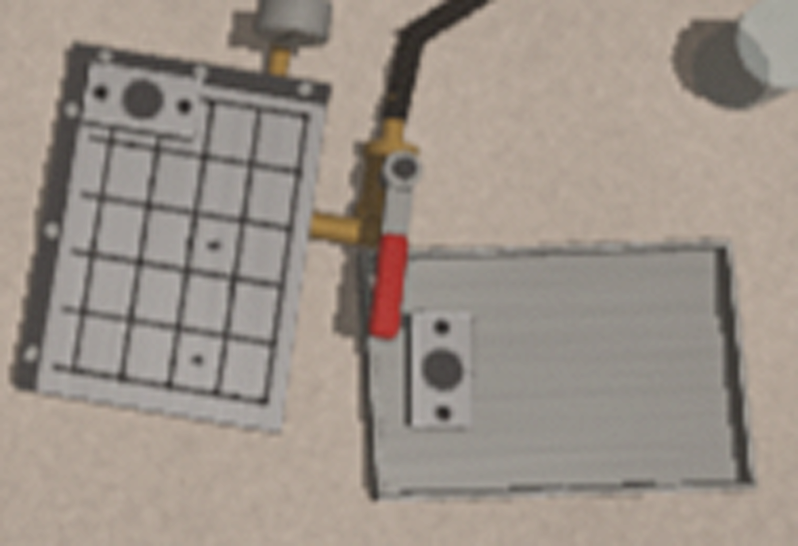

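```bash
cat >> h.py <<'E'
def pose():
    s=sense(); x,y,z,w=s["tool_rot"]
    from scipy.spatial.transform import Rotation as R
    M=R.from_quat(s["tool_rot"]).as_matrix(); return s,M
def plan(*tg):
    """tg: (x,y,tipz mm, psi_y deg); prints chained tool shifts (each from the previous target)"""
    s,M=pose(); p=s["tcp_pos"]*1000; psi=np.degrees(np.arctan2(M[1,1],M[0,1]))
    print("t",round(s["t"],1),"tip",p.round(1)-[0,0,173],"psi",psi.round(1),"gap",round(s["finger_gap"],3),"F",s["force"].round(1),"tilt",M[:,2].round(3))
    for x,y,z,a in tg:
        d=np.array([x,y,z+173])-p; local=M.T@d; da=-(a-psi); da=(da+180)%360-180
        print("  to",(round(x,1),round(y,1),z,a),"shift",local.round(1),"turn",round(da,1))
        p=np.array([x,y,z+173.]); psi=a
        c,q=np.cos(np.radians(a)),np.sin(np.radians(a)); M=np.array([[q,c,0],[-c,q,0],[0,0,-1.]])
XP=np.array([np.cos(np.radians(-8.1)),np.sin(np.radians(-8.1))]); YP=np.array([-XP[1],XP[0]])
E
python3 - <<'E'
from m import *
t=load("top0.npz")
im,z,f,cx,cy,T=t; W=world(z,f,cx,cy,T)*1000
m=(W[...,2]>42)&(W[...,2]<58)&(W[...,0]>380)&(W[...,0]<700)&(W[...,1]>40)&(W[...,1]<480)
P=W[m]; print("crate rim",m.sum(),cv2.minAreaRect(P[:,:2].astype(np.float32)))
m=(W[...,2]>12)&(W[...,2]<30)&(W[...,0]>380)&(W[...,0]<580)&(W[...,1]>-420)&(W[...,1]<-190)
P=W[m]; print("tray rim",m.sum(),cv2.minAreaRect(P[:,:2].astype(np.float32)))
rects("small",t,(.3,.6,.05,.45),.021,.012,.045,8)
piv=np.array([520.9,-178.0])+64*XP; print("pivot",piv)
a=piv-68*XP+YP*26; th=np.radians
plan((a[0],a[1],120,-8.1),(a[0],a[1],45,-8.1))
E
```

```text
crate rim 1383 ((530.9085693359375, 277.62152099609375), (190.7855987548828, 371.24176025390625), 2.5825369358062744)
tray rim 902 ((479.3826599121094, -286.3910217285156), (140.15426635742188, 197.4217071533203), 2.8038647174835205)
small area 352 c [575.  161.2] size [63.9 34.4] ang 23.1 med z 21.5 px [226. 211.]
small area 139 c [571.4 394. ] size [37.4 40.7] ang 72.8 med z 38.4 px [128. 210.]
small area 59 c [531.   91.7] size [131.4   2.4] ang 1.7 med z 29.0 px [254. 230.]
small area 15 c [579.8 417.2] size [19.   8.4] ang 30.3 med z 42.7 px [119. 206.]
small area 313 c [568.8 317.2] size [49.1 46.7] ang 47.3 med z 34.0 px [161. 211.]
small area 31 c [535.4 195. ] size [12.4 14.9] ang 20.8 med z 19.8 px [211. 226.]
small area 53 c [527.7 353.3] size [19.2 16.4] ang 47.7 med z 22.2 px [145. 228.]
small area 60 c [529.5 278.8] size [16.8 19.5] ang 0.9 med z 26.7 px [176. 227.]
small area 407 c [489.7 232.8] size [65. 35.] ang 24.5 med z 21.3 px [194. 245.]
small area 133 c [494.3 159.9] size [20.4 54. ] ang 84.1 med z 19.7 px [226. 245.]
small area 231 c [481.5 389.3] size [34.8 3
[... 460 characters left out ...]
c [438.7 419.1] size [ 4.6 23.9] ang 1.0 med z 13.6 px [114. 265.]
small area 14 c [437.  248.4] size [ 0.  30.5] ang 1.0 med z 27.5 px [186. 267.]
small area 14 c [440.7 166.4] size [ 0.  30.5] ang 1.0 med z 26.7 px [222. 266.]
small area 8 c [429.6 407.8] size [ 0.  16.5] ang 1.0 med z 17.4 px [118. 269.]
small area 12 c [433.2 330.4] size [ 0.  25.8] ang 1.0 med z 24.5 px [152. 268.]
pivot [ 584.26151409 -187.01767884]
t 0.1 tip [259.7 568.2 230.8] psi 65.4 gap 1.004 F [ 0.2 -0.7  0. ] tilt [-0.001 -0.002 -1.   ]
  to (np.float64(520.6), np.float64(-151.7), 120, -8.1) shift [-536.7 -546.   111.7] turn 73.5
  to (np.float64(520.6), np.float64(-151.7), 45, -8.1) shift [ 0.  0. 75.] turn 0.0
```

>>> servo_tool:
  rows:
    - [[-270, -275, 0], 68, -1]
    - [[-270, -275, 0], 68, -1]
    - [[-270, -275, 0], 68, -1]
    - [[-270, -275, 0], 68, -1]
    - [[-270, -275, 0], 68, -1]
    - [[-270, -275, 0], 68, -1]
    - [[-270, -275, 0], 68, -1]
    - [[-270, -275, 0], 68, -1]
  force: 60

```text
t: 0.9
tcp_pos: [0.3912, 0.2033, 0.4041]
tool_rot: [0.725, 0.688, -0.001, 0.0]
force: [-0.0, 0.2, -0.4]
finger_gap: 0.003
```

Run:
```python
from h import *
print(tip_extent if not callable(tip_extent) else tip_extent())
plan((520.6,-151.7,140,-8.1),(520.6,-151.7,45,-8.1))
```

```text
0.1734
t 0.9 tip [391.2 203.3 231.1] psi -3.0 gap 0.003 F [-0.   0.2 -0.4] tilt [-0.001 -0.002 -1.   ]
  to (520.6, -151.7, 140, -8.1) shift [-347.6  147.8   91.7] turn 5.1
  to (520.6, -151.7, 45, -8.1) shift [ 0.  0. 95.] turn 0.0
```

>>> servo_tool:
  rows:
    - [[-348, 148, 90], 5, -1]
    - [[-348, 148, 90], 5, -1]
    - [[-348, 148, 90], 5, -1]
    - [[-348, 148, 90], 5, -1]
    - [[-348, 148, 90], 5, -1]
    - [[-348, 148, 90], 5, -1]
    - [[-348, 148, 90], 5, -1]
    - [[-348, 148, 90], 5, -1]

```text
t: 1.7
tcp_pos: [0.5213, -0.1549, 0.3138]
tool_rot: [0.755, 0.656, -0.001, 0.0]
force: [1.1, 0.1, -0.8]
finger_gap: -0.001
```

>>> servo_tool:
  rows:
    - [[0, 0, 0], 0, -1]
    - [[0, 0, 0], 0, -1]

```text
t: 1.9
tcp_pos: [0.5211, -0.1559, 0.3129]
tool_rot: [0.756, 0.655, -0.002, -0.001]
force: [0.1, 0.9, 0.8]
finger_gap: 0.003
```

Run:
```python
from h import *
plan((520.6,-151.7,140,-8.1),(520.6,-151.7,45,-8.1))
im,z,f,cx,cy,T=cam("scene")
cv2.imwrite("pics/s2.png",cv2.convertScaleAbs(cv2.resize(im[60:270,180:440],None,fx=3,fy=2.8,interpolation=cv2.INTER_CUBIC),alpha=1.5))
```

```text
t 1.9 tip [ 521.1 -155.9  139.9] psi -8.2 gap 0.003 F [0.1 0.9 0.8] tilt [-0.003 -0.001 -1.   ]
  to (520.6, -151.7, 140, -8.1) shift [ 4.1 -1.1 -0.1] turn -0.1
  to (520.6, -151.7, 45, -8.1) shift [ 0.  0. 95.] turn 0.0
```

View pics/s2.png

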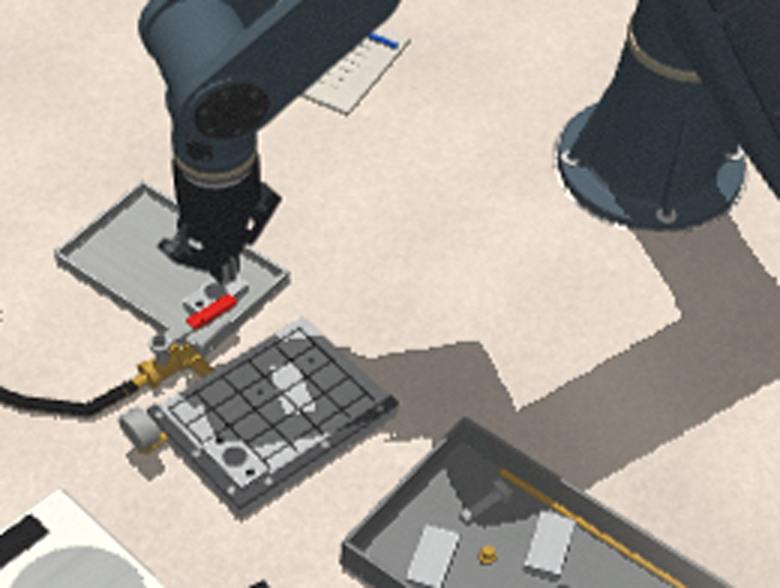

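>>> servo_tool:
  rows:
    - [[10, -1, 40], 0, -1]
    - [[10, -1, 80], 0, -1]
    - [[10, -1, 95], 0, -1]
    - [[10, -1, 95], 0, -1]
    - [[10, -1, 95], 0, -1]

```text
t: 2.45
tcp_pos: [0.5207, -0.1435, 0.2188]
tool_rot: [0.755, 0.656, -0.002, -0.001]
force: [0.6, -1.1, 0.4]
finger_gap: -0.002
```

```bash
sed -i 's/M=np.array(\[\[q,c,0\],\[-c,q,0\]/M=np.array([[-q,c,0],[c,q,0]/' h.py
python3 - <<'E'
from h import *
plan()
s=sense(); p=s["tcp_pos"][:2]*1000; piv=np.array([584.3,-187.0])
im,z,f,cx,cy,T=cam("top"); cv2.imwrite("pics/t3.png",cv2.convertScaleAbs(cv2.resize(im[165:295,280:470],None,fx=4.2,fy=4.2,interpolation=cv2.INTER_CUBIC),alpha=1.6))
for r in (72,):
  for th in range(0,96,10):
    t=np.radians(th); e=-np.cos(t)*XP-np.sin(t)*YP; n=np.sin(t)*XP-np.cos(t)*YP
    # half dims: 14.5 along XP, 11 along YP
    sup=14.5*abs(np.sin(t))+11*abs(np.cos(t))
    q=piv+r*e-n*(8+sup-3); d=q-p
    print(th,"shift x(YP)",round(float(d@YP),1),"y(XP)",round(float(d@XP),1))
E
```

```text
t 2.5 tip [ 520.7 -143.5   45.8] psi -8.0 gap -0.002 F [ 0.6 -1.1  0.4] tilt [-0.004 -0.001 -1.   ]
0 shift x(YP) -18.1 y(XP) -2.9
10 shift x(YP) -28.6 y(XP) -5.0
20 shift x(YP) -39.7 y(XP) -5.5
30 shift x(YP) -51.3 y(XP) -4.2
40 shift x(YP) -63.0 y(XP) -0.7
50 shift x(YP) -74.4 y(XP) 5.0
60 shift x(YP) -85.0 y(XP) 13.1
70 shift x(YP) -94.2 y(XP) 23.4
80 shift x(YP) -101.4 y(XP) 35.7
90 shift x(YP) -106.1 y(XP) 49.6
```

View pics/t3.png

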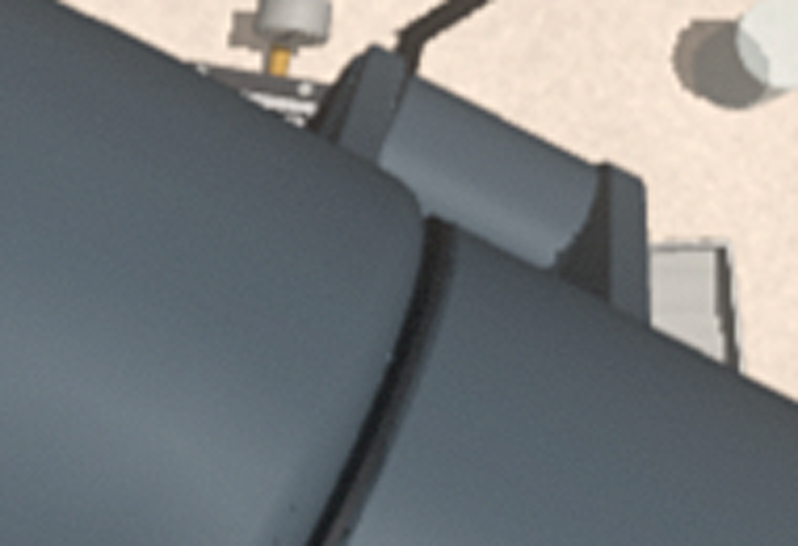

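The arm blocks the top view here, so I'll use the scene camera and the force reading. Pushing the lever along its arc now.

>>> servo_tool:
  rows:
    - [[-10, -3, 0], 0, -1]
    - [[-18, -3, 0], 0, -1]
    - [[-28, -5, 0], 0, -1]
    - [[-40, -5, 0], 0, -1]
    - [[-51, -4, 0], 0, -1]
    - [[-63, -1, 0], 0, -1]
    - [[-74, 5, 0], 0, -1]
    - [[-85, 13, 0], 0, -1]

```text
t: 3.3
tcp_pos: [0.5218, -0.2307, 0.2191]
tool_rot: [0.755, 0.656, -0.002, -0.001]
force: [-0.0, 3.0, -0.5]
finger_gap: -0.004
```

>>> servo_tool:
  rows:
    - [[-9, 10, 0], 0, -1]
    - [[-16, 22, 0], 0, -1]
    - [[-21, 36, 0], 0, -1]
    - [[-21, 36, 0], 0, -1]

```text
t: 3.7
tcp_pos: [0.5541, -0.2574, 0.2182]
tool_rot: [0.755, 0.656, -0.003, -0.004]
force: [-3.9, 2.2, 0.7]
finger_gap: -0.001
```

```bash
cat > lev.py <<'E'
from h import *
def lever():
    im,z,f,cx,cy,T=cam("scene")
    hsv=cv2.cvtColor(im,cv2.COLOR_BGR2HSV); m=((hsv[...,0]<8)|(hsv[...,0]>172))&(hsv[...,1]>150)&(hsv[...,2]>40)
    v,u=np.where(m); p=np.array([ray(a,b,.062,f,cx,cy,T)[:2] for a,b in zip(u,v)],np.float32)*1000
    k=(p[:,0]>380)&(p[:,0]<650)&(p[:,1]>-330)&(p[:,1]<0); p=p[k]
    c=p.mean(0); d=c-np.array([584.3,-187.0]); print("red",k.sum(),c,"lever deg",np.degrees(np.arctan2(-d@YP,-d@XP)),cv2.minAreaRect(p))
    return im
E
python3 - <<'E'
from lev import *
im=lever(); plan()
cv2.imwrite("pics/s4.png",cv2.convertScaleAbs(cv2.resize(im[80:270,180:400],None,fx=3.5,fy=3.1,interpolation=cv2.INTER_CUBIC),alpha=1.5))
E
```

```text
red 64 [ 575.7636  -249.03888] lever deg 90.26544590856314 ((575.1768188476562, -250.9882354736328), (51.18199920654297, 14.138026237487793), 78.85205841064453)
t 3.8 tip [ 553.9 -257.3   45.2] psi -8.0 gap 0.002 F [-3.9  1.7  0.5] tilt [-0.009  0.001 -1.   ]
```

View pics/s4.png

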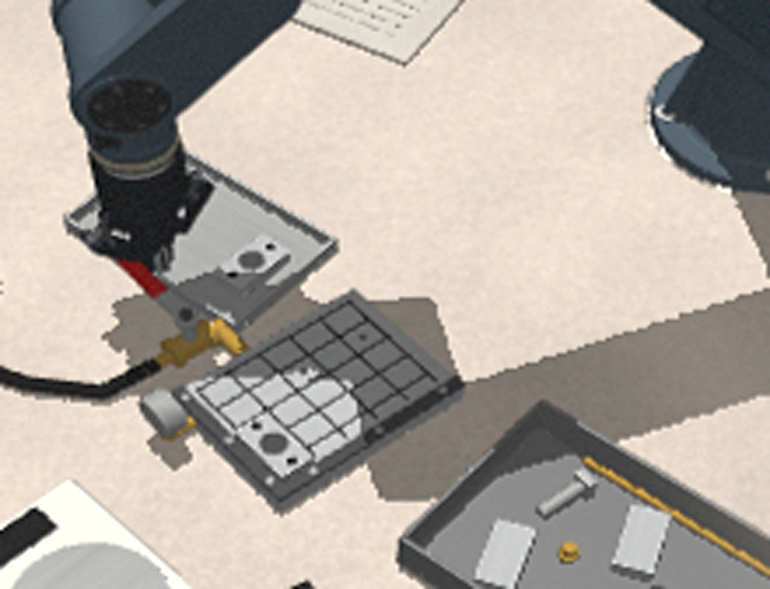

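>>> servo_tool:
  rows:
    - [[0, 3, 0], 0, -1]
    - [[0, 6, 0], 0, -1]
    - [[0, 6, 0], 0, -1]
    - [[0, 6, 0], 0, -1]

```text
t: 4.15
tcp_pos: [0.5564, -0.258, 0.2179]
tool_rot: [0.754, 0.656, -0.006, -0.009]
force: [-13.3, 1.1, 8.3]
finger_gap: -0.002
```

Run:
```python
from lev import *
lever(); plan()
```

```text
red 64 [ 576.0465  -249.68726] lever deg 90.5994992108867 ((575.3162231445312, -251.3206024169922), (50.834449768066406, 14.604602813720703), 80.0941162109375)
t 4.2 tip [ 556.3 -258.    44.8] psi -7.9 gap -0.002 F [-13.6   1.    8.6] tilt [-0.021  0.005 -1.   ]
```

>>> servo_tool:
  rows:
    - [[0, -15, 0], 0, -1]
    - [[0, -15, -50], 0, -1]
    - [[0, -15, -90], 0, -1]
    - [[0, -15, -90], 0, -1]
    - [[0, -15, -90], 0, -1]

```text
t: 4.7
tcp_pos: [0.5442, -0.2576, 0.3097]
tool_rot: [0.754, 0.656, -0.006, -0.006]
force: [-0.2, 0.7, -0.7]
finger_gap: 0.001
```

Run:
```python
from h import *
plan((624.8,-45,120,-8.1),(624.8,-45,33,-8.1))
```

```text
t 4.7 tip [ 544.2 -257.6  136.7] psi -8.0 gap 0.001 F [-0.2  0.7 -0.7] tilt [-0.017  0.002 -1.   ]
  to (624.8, -45, 120, -8.1) shift [221.7  50.7  15.6] turn 0.1
  to (624.8, -45, 33, -8.1) shift [ 0.  0. 87.] turn 0.0
```

Run:
```python
s=open("h.py").read()
i=s.index("def plan"); j=s.index("XP=")
s=s[:i]+'''def plan(*tg):
    """tg: (x,y,tipz mm, psi_y deg); prints chained tool shifts (each from the previous target)"""
    from scipy.spatial.transform import Rotation as R
    s,M=pose(); p=(s["tcp_pos"]+.173*M[:,2])*1000; psi=np.degrees(np.arctan2(M[1,1],M[0,1]))
    print("t",round(s["t"],1),"tip",p.round(1),"psi",psi.round(1),"gap",round(s["finger_gap"],3),"F",s["force"].round(1),"tilt",M[:,2].round(3))
    for x,y,z,a in tg:
        d=np.array([x,y,z])-p; da=(psi-a+180)%360-180
        # the turn is about the tool z through the TCP; the tip moves with it only by the tilt (none along the axis)
        print("  to",(round(float(x),1),round(float(y),1),z,a),"shift",(M.T@d).round(1),"turn",round(da,1))
        p=np.array([x,y,z],float); psi=a; M=M@R.from_euler("z",da,degrees=True).as_matrix()
'''+s[j:]
open("h.py","w").write(s)
from h import *
plan((624.8,-45,100,-8.1),(624.8,-45,30,-8.1))
```

```text
t 4.7 tip [ 541.2 -257.3  136.7] psi -8.0 gap 0.001 F [-0.2  0.7 -0.7] tilt [-0.017  0.002 -1.   ]
  to (624.8, -45.0, 100, -8.1) shift [221.9  54.1  35.6] turn 0.1
  to (624.8, -45.0, 30, -8.1) shift [ 0.1  1.2 70. ] turn 0.0
```

>>> servo_tool:
  rows:
    - [[222, 54, 0], 0, 0.2]
    - [[222, 54, 0], 0, 0.2]
    - [[222, 54, 0], 0, 0.2]
    - [[222, 54, 0], 0, 0.2]
    - [[222, 54, 20], 0, 0.2]
    - [[222, 54, 50], 0, 0.2]
    - [[222, 54, 50], 0, 0.2]

```text
t: 5.4
tcp_pos: [0.6257, -0.0436, 0.2531]
tool_rot: [0.754, 0.657, -0.009, -0.011]
force: [-0.9, 0.1, 0.3]
finger_gap: 0.606
```

Run:
```python
from h import *
plan((624.8,-45,30,-8.1))
im,z,f,cx,cy,T=cam("scene")
cv2.imwrite("pics/s5.png",cv2.convertScaleAbs(cv2.resize(im[130:270,180:360],None,fx=4.2,fy=4.2,interpolation=cv2.INTER_CUBIC),alpha=1.5))
```

```text
t 5.4 tip [620.8 -42.9  80.2] psi -7.8 gap 0.606 F [-0.9  0.1  0.3] tilt [-0.028  0.004 -1.   ]
  to (624.8, -45.0, 30, -8.1) shift [-1.5  5.6 50. ] turn 0.3
```

View pics/s5.png

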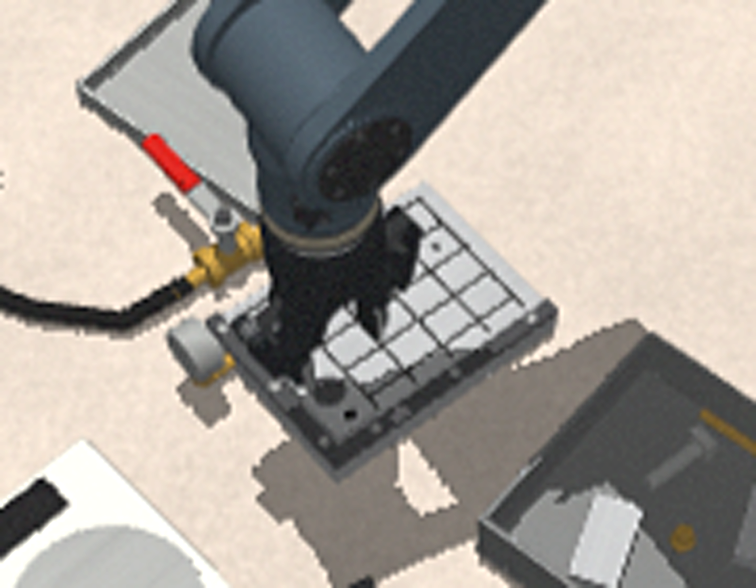

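>>> servo_tool:
  rows:
    - [[-2, 6, 20], 0, 0.2]
    - [[-2, 6, 40], 0, 0.2]
    - [[-2, 6, 48], 0, 0.2]
    - [[-2, 6, 48], 0, 0.2]
    - [[-2, 6, 48], 0, 0.2]
    - [[-2, 6, 48], 0, 0.2]

```text
t: 6.05
tcp_pos: [0.6314, -0.0477, 0.2084]
tool_rot: [0.754, 0.657, -0.008, -0.008]
force: [0.2, -0.0, -0.9]
finger_gap: 0.599
```

Run:
```python
from h import *
plan((624.8,-45,30,-8.1))
```

```text
t 6.0 tip [627.5 -47.3  35.4] psi -7.9 gap 0.599 F [ 0.2 -0.  -0.9] tilt [-0.022  0.002 -1.   ]
  to (624.8, -45.0, 30, -8.1) shift [ 1.9 -2.9  5.5] turn 0.2
```

>>> servo_tool:
  rows:
    - [[2, -3, 5], 0, 0.2]
    - [[2, -3, 5], 0, 0.2]
    - [[2, -3, 5], 0, 0.2]

```text
t: 6.35
tcp_pos: [0.6285, -0.0451, 0.2036]
tool_rot: [0.754, 0.657, -0.008, -0.008]
force: [0.4, -0.4, 0.7]
finger_gap: 0.596
```

Run:
```python
from h import *
plan((624.8,-45,30,-8.1))
```

```text
t 6.3 tip [624.6 -44.7  30.7] psi -7.9 gap 0.596 F [ 0.4 -0.4  0.7] tilt [-0.022  0.002 -1.   ]
  to (624.8, -45.0, 30, -8.1) shift [-0.3  0.3  0.7] turn 0.2
```

>>> servo_tool:
  rows:
    - [[0, 0, 0], 0, -1]
    - [[0, 0, 0], 0, -1]
    - [[0, 0, 0], 0, -1]
    - [[0, 0, 0], 0, -1]
    - [[0, 0, 0], 0, -1]
  force: 60

```text
t: 6.85
tcp_pos: [0.6288, -0.0451, 0.2043]
tool_rot: [0.754, 0.657, -0.007, -0.008]
force: [0.1, 0.8, 6.3]
finger_gap: 0.376
```

>>> servo_tool:
  rows:
    - [[0, 0, -15], 0, -1]
    - [[0, 0, -40], 0, -1]
    - [[0, 0, -70], 0, -1]
    - [[0, 0, -70], 0, -1]
    - [[0, 0, -70], 0, -1]

```text
t: 7.35
tcp_pos: [0.6302, -0.0452, 0.2751]
tool_rot: [0.754, 0.657, -0.007, -0.007]
force: [-0.2, 0.3, -2.0]
finger_gap: 0.373
```

Run:
```python
from h import *
plan((477,-298,90,-90),(477,-298,13,-90))
```

```text
t 7.3 tip [626.7 -44.9 102.1] psi -7.9 gap 0.373 F [-0.2  0.3 -2. ] tilt [-0.02   0.002 -1.   ]
  to (477.0, -298.0, 90, -90) shift [-271.3 -113.3   14.6] turn 82.1
  to (477.0, -298.0, 13, -90) shift [ 1.5  0.1 77. ] turn 0
```

>>> servo_tool:
  rows:
    - [[-35, -15, 0], 8, -1]
    - [[-75, -32, 0], 16, -1]
    - [[-120, -50, 0], 24, -1]
    - [[-165, -70, 0], 32, -1]
    - [[-210, -88, 0], 41, -1]
    - [[-245, -102, 0], 49, -1]
    - [[-265, -110, 0], 57, -1]
    - [[-271, -113, 0], 65, -1]

```text
t: 8.15
tcp_pos: [0.4792, -0.3003, 0.2761]
tool_rot: [0.99, 0.144, -0.011, -0.003]
force: [-0.3, 0.4, -1.8]
finger_gap: 0.373
```

>>> servo_tool:
  rows:
    - [[0, 0, 0], 8, -1]
    - [[0, 0, 0], 16, -1]
    - [[0, 0, 0], 16, -1]
    - [[0, 0, 0], 16, -1]

```text
t: 8.55
tcp_pos: [0.4788, -0.3, 0.2751]
tool_rot: [1.0, 0.006, -0.012, -0.003]
force: [-0.1, -0.1, -0.8]
finger_gap: 0.372
```

Run:
```python
from h import *
plan((477,-298,40,-90),(477,-298,13,-90))
```

```text
t 8.6 tip [ 474.6 -299.1  102.1] psi -89.3 gap 0.372 F [-0.1 -0.1 -0.8] tilt [-0.024  0.005 -1.   ]
  to (477.0, -298.0, 40, -90) shift [ 3.9 -0.7 62. ] turn 0.7
  to (477.0, -298.0, 13, -90) shift [ 0.7  0.1 27. ] turn 0
```

>>> servo_tool:
  rows:
    - [[4, -1, 30], 0, -1]
    - [[4, -1, 60], 0, -1]
    - [[4, -1, 80], 0, -1]
    - [[4, -1, 85], 0, -1]
    - [[4, -1, 85], 0, -1]

```text
t: 9.05
tcp_pos: [0.4806, -0.2982, 0.1891]
tool_rot: [1.0, 0.007, -0.013, -0.003]
force: [0.5, -0.2, -2.0]
finger_gap: 0.369
```

Run:
```python
from h import *
plan((477,-298,14,-90))
```

```text
t 9.1 tip [ 476.1 -297.    16.2] psi -89.2 gap 0.369 F [ 0.5 -0.2 -2. ] tilt [-0.026  0.007 -1.   ]
  to (477.0, -298.0, 14, -90) shift [0.9 1.  2.2] turn 0.8
```

>>> servo_tool:
  rows:
    - [[0, 0, 2.5], 0, -1]
    - [[0, 0, 2.5], 0, -1]
    - [[0, 0, 2.5], 0, 0.1]
    - [[0, 0, 2.5], 0, 0.1]
    - [[0, 0, 2.5], 0, 0.2]
    - [[0, 0, -20], 0, 0.2]
    - [[0, 0, -60], 0, 0.2]
    - [[0, 0, -90], 0, 0.2]

```text
t: 9.85
tcp_pos: [0.483, -0.2989, 0.2807]
tool_rot: [1.0, 0.007, -0.013, -0.003]
force: [0.9, 0.2, -0.2]
finger_gap: 0.602
```

Run:
```python
from m import *
im,z,f,cx,cy,T=d=cam("scene")
rects("tray",d,(.4,.56,-.4,-.18),.020,.016,.026,40)
A=np.array([575,161.]); L=np.array([np.cos(np.radians(22.6)),np.sin(np.radians(22.6))])
rects("crate",d,(.44,.62,.1,.45),.021,.013,.045,80)
plan((575,161,110,-67.4),(575,161,9,-67.4))
```

```text
tray area 106 c [ 485.3 -353.4] size [145.5  71.5] ang 7.2 med z 20.0 px [213. 142.]
tray area 68 c [ 413.9 -248.3] size [ 10.1 129.7] ang 2.7 med z 20.2 px [259. 146.]
tray area 175 c [ 475.8 -296.1] size [67.8 38.7] ang 0.6 med z 21.1 px [234. 150.]
tray area 190 c [ 480. -215.] size [38.7 67.3] ang 88.4 med z 20.6 px [252. 164.]
tray area 51 c [ 546.4 -230.5] size [97.3 14.3] ang 85.2 med z 20.2 px [235. 177.]
crate area 724 c [479.3 214.3] size [ 99.5 238.6] ang 1.1 med z 22.9 px [366. 243.]
crate area 89 c [497.2 161.7] size [20.9 59.2] ang 89.0 med z 20.2 px [343. 238.]
crate area 271 c [579.5 161.5] size [67.9 34.6] ang 22.1 med z 21.7 px [324. 259.]
crate area 161 c [486.  390.5] size [38.1 33.9] ang 12.2 med z 21.8 px [411. 287.]
crate area 235 c [574.7 320.1] size [46.8 51.4] ang 80.9 med z 33.4 px [370. 293.]
crate area 88 c [569.6 398.3] size [38.7 29.3] ang 13.5 med z 39.9 px [394. 312.]
t 9.9 tip [ 481.1 -299.8  112.4] psi -89.2 gap 0.599 F [ 0.  -0.1  2.8] tilt [-0.019  0.    -1.   ]
  to (575.0, 161.0, 110, -67.4) shift [ 100.6 -459.4    0.7] turn -21.8
  to (575.0, 161.0, 9, -67.4) shift [  1.7   0.7 101. ] turn 0.0
```

>>> servo_tool:
  rows:
    - [[20, -45, -15], -4, 0.2]
    - [[35, -95, -15], -8, 0.2]
    - [[45, -145, -15], -12, 0.2]
    - [[55, -195, -15], -16, 0.2]
    - [[65, -245, -15], -20, 0.2]
    - [[75, -290, -15], -22, 0.2]
    - [[85, -330, -15], -22, 0.2]
    - [[95, -370, -15], -22, 0.2]

```text
t: 10.7
tcp_pos: [0.5742, 0.0739, 0.2989]
tool_rot: [0.98, 0.198, -0.009, -0.002]
force: [1.4, -0.6, -0.9]
finger_gap: 0.602
```

Run:
```python
from h import *
plan((575,161,50,-67.4),(575,161,9,-67.4))
```

```text
t 10.7 tip [571.   73.9 125.9] psi -67.1 gap 0.602 F [ 1.4 -0.6 -0.9] tilt [-0.018  0.    -1.   ]
  to (575.0, 161.0, 50, -67.4) shift [ 38.8 -78.1  75.8] turn 0.3
  to (575.0, 161.0, 9, -67.4) shift [ 0.7  0.3 41. ] turn 0.0
```

>>> servo_tool:
  rows:
    - [[20, -40, 0], 0, 0.2]
    - [[39, -78, 0], 0, 0.2]
    - [[39, -78, 0], 0, 0.2]
    - [[39, -78, 40], 0, 0.2]
    - [[39, -78, 65], 0, 0.2]
    - [[39, -78, 65], 0, 0.2]
    - [[39, -78, 65], 0, 0.2]

```text
t: 11.4
tcp_pos: [0.5787, 0.1604, 0.2338]
tool_rot: [0.98, 0.198, -0.009, -0.002]
force: [0.5, 0.1, -0.5]
finger_gap: 0.601
```

Run:
```python
from h import *
plan((575.5,161,9,-67.4))
im,z,f,cx,cy,T=cam("scene")
cv2.imwrite("pics/s6.png",cv2.convertScaleAbs(cv2.resize(im[190:330,260:440],None,fx=4.2,fy=4.2,interpolation=cv2.INTER_CUBIC),alpha=1.5))
```

```text
t 11.4 tip [575.4 160.4  60.8] psi -67.1 gap 0.601 F [ 0.5  0.1 -0.5] tilt [-0.019 -0.    -1.   ]
  to (575.5, 161.0, 9, -67.4) shift [ 1.3 -0.1 51.8] turn 0.3
```

View pics/s6.png

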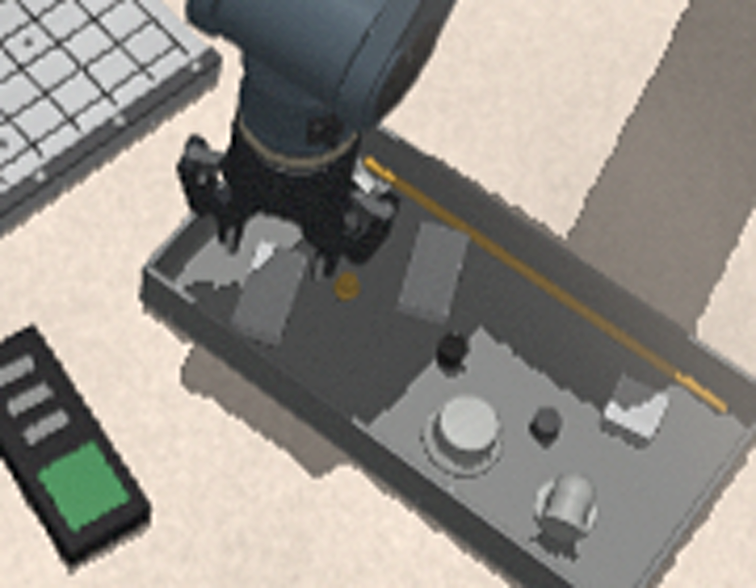

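>>> servo_tool:
  rows:
    - [[1, 0, 30], 0, 0.2]
    - [[1, 0, 45], 0, 0.2]
    - [[1, 0, 51], 0, 0.2]
    - [[1, 0, 51], 0, 0.2]
    - [[1, 0, 51], 0, -1]
    - [[1, 0, 51], 0, -1]
    - [[1, 0, 51], 0, -1]
    - [[1, 0, 51], 0, -1]

```text
t: 12.25
tcp_pos: [0.5797, 0.1609, 0.1849]
tool_rot: [0.98, 0.198, -0.007, -0.002]
force: [-0.1, -0.7, 5.5]
finger_gap: 0.377
```

>>> servo_tool:
  rows:
    - [[0, 0, -20], 0, -1]
    - [[0, 0, -60], 0, -1]
    - [[0, 0, -100], 0, -1]
    - [[0, 0, -100], 0, -1]

```text
t: 12.65
tcp_pos: [0.5832, 0.1612, 0.2902]
tool_rot: [0.98, 0.198, -0.001, -0.001]
force: [1.0, -0.5, -0.9]
finger_gap: 0.377
```

Run:
```python
from h import *
C=np.array([646.1,-15.7])
q=C-47*XP-42*YP; print(q)
plan((q[0],q[1],80,-8.1),(q[0],q[1],27,-8.1))
```

```text
[593.65103635 -50.65863572]
t 12.7 tip [582.7 161.5 117.2] psi -67.1 gap 0.377 F [ 1.  -0.5 -0.9] tilt [-0.003  0.001 -1.   ]
  to (593.7, -50.7, 80, -8.1) shift [-72.3 199.8  36.9] turn -59.0
  to (593.7, -50.7, 27, -8.1) shift [-0.1  0.2 53. ] turn 0.0
```

>>> servo_tool:
  rows:
    - [[-5, 25, 0], -8, -1]
    - [[-15, 60, 0], -16, -1]
    - [[-28, 100, 0], -24, -1]
    - [[-42, 140, 0], -32, -1]
    - [[-57, 170, 0], -40, -1]
    - [[-66, 190, 0], -48, -1]
    - [[-72, 200, 0], -56, -1]
    - [[-72, 200, 0], -59, -1]

```text
t: 13.45
tcp_pos: [0.5941, -0.0531, 0.2887]
tool_rot: [0.755, 0.656, -0.001, -0.002]
force: [-0.1, -0.3, -0.9]
finger_gap: 0.375
```

>>> servo_tool:
  rows:
    - [[0, 0, 30], 0, -1]
    - [[0, 0, 30], 0, -1]
    - [[0, 0, 30], 0, -1]

```text
t: 13.75
tcp_pos: [0.5933, -0.0528, 0.2575]
tool_rot: [0.755, 0.655, -0.002, -0.004]
force: [-0.2, -0.7, -1.0]
finger_gap: 0.376
```

Run:
```python
from h import *
plan((593.7,-50.7,30,-8.1))
```

```text
t 13.8 tip [591.8 -52.3  84.5] psi -8.1 gap 0.376 F [-0.2 -0.7 -1. ] tilt [-0.008  0.003 -1.   ]
  to (593.7, -50.7, 30, -8.1) shift [ 1.8  2.1 54.5] turn 0.0
```

>>> servo_tool:
  rows:
    - [[2, 2, 30], 0, -1]
    - [[2, 2, 50], 0, -1]
    - [[2, 2, 55], 0, -1]
    - [[2, 2, 55], 0, -1]
    - [[2, 2, 55], 0, -1]

```text
t: 14.25
tcp_pos: [0.5957, -0.0509, 0.2036]
tool_rot: [0.755, 0.656, -0.002, -0.003]
force: [-0.4, 0.4, -0.6]
finger_gap: 0.378
```

Run:
```python
from h import *
plan((593.7,-50.7,29.5,-8.1))
```

```text
t 14.2 tip [594.6 -50.5  30.6] psi -8.1 gap 0.378 F [-0.4  0.4 -0.6] tilt [-0.006  0.002 -1.   ]
  to (593.7, -50.7, 29.5, -8.1) shift [-0.3 -0.8  1.1] turn 0.0
```

>>> servo_tool:
  rows:
    - [[0, 0, 1.5], 0, -1]
    - [[0, 0, 1.5], 0, 0.0]
    - [[0, 0, 1.5], 0, 0.1]
    - [[0, 0, 1.5], 0, 0.2]
    - [[0, 0, -20], 0, 0.2]
    - [[0, 0, -50], 0, 0.2]
    - [[0, -45, -50], 0, -1]
    - [[0, -45, -50], 0, -1]

```text
t: 15.05
tcp_pos: [0.5448, -0.0427, 0.2535]
tool_rot: [0.755, 0.656, -0.005, -0.008]
force: [-0.7, 0.7, -0.7]
finger_gap: 0.269
```

>>> servo_tool:
  rows:
    - [[0, 0, 0], 0, -1]
    - [[0, 0, 0], 0, -1]
    - [[0, 0, 0], 0, -1]

```text
t: 15.35
tcp_pos: [0.5457, -0.043, 0.2534]
tool_rot: [0.755, 0.656, -0.005, -0.008]
force: [0.3, 0.4, 0.3]
finger_gap: -0.002
```

```bash
cat > b.py <<'E'
from m import *
C=np.array([646.1,-15.7])
def blocks(n="scene",save=None):
    im,z,f,cx,cy,T=d=cam(n)
    rects(n,d,(.45,.7,-.13,.03),.038,.034,.044,40)
    if save: cv2.imwrite(save,cv2.convertScaleAbs(cv2.resize(im[130:270,180:360],None,fx=4.2,fy=4.2,interpolation=cv2.INTER_CUBIC),alpha=1.5))
E
python3 - <<'E'
from b import *
blocks()
q=C-97*XP-42*YP
plan((q[0],q[1],26,-8.1))
E
```

```text
scene area 226 c [597.2 -48.5] size [66.8 36.8] ang 81.0 med z 38.6 px [265. 216.]
t 15.4 tip [542.7 -42.1  80.4] psi -8.1 gap -0.001 F [ 1.1 -0.9  0.5] tilt [-0.018  0.005 -1.   ]
  to (544.1, -43.6, 26, -8.1) shift [-1.5  2.7 54.3] turn 0.0
```

>>> servo_tool:
  rows:
    - [[-2, 3, 30], 0, -1]
    - [[-2, 3, 50], 0, -1]
    - [[-2, 3, 54], 0, -1]
    - [[-2, 3, 54], 0, -1]
    - [[-2, 3, 54], 0, -1]

```text
t: 15.9
tcp_pos: [0.5481, -0.0452, 0.1998]
tool_rot: [0.755, 0.656, -0.005, -0.007]
force: [-0.2, -0.1, 1.0]
finger_gap: -0.002
```

>>> servo_tool:
  rows:
    - [[0, 8, 0], 0, -1]
    - [[0, 15, 0], 0, -1]
    - [[0, 21, 0], 0, -1]
    - [[0, 27, 0], 0, -1]
    - [[0, 33, 0], 0, -1]
    - [[0, 38, 0], 0, -1]
    - [[0, 42, 0], 0, -1]
    - [[0, 42, 0], 0, -1]

```text
t: 16.7
tcp_pos: [0.5905, -0.0513, 0.1991]
tool_rot: [0.755, 0.656, -0.004, -0.007]
force: [0.0, 0.3, 0.4]
finger_gap: 0.0
```

Run:
```python
from b import *
blocks(); plan()
```

```text
scene area 198 c [625.5 -46.6] size [53.  66.5] ang 42.4 med z 39.1 px [259. 222.]
t 16.8 tip [587.6 -50.4  26.1] psi -8.1 gap -0.002 F [-1.3  0.2  0.1] tilt [-0.015  0.005 -1.   ]
```

>>> servo_tool:
  rows:
    - [[0, 3, 0], 0, -1]
    - [[0, 6, 0], 0, -1]
    - [[0, 7, 0], 0, -1]
    - [[0, 7, 0], 0, -1]

```text
t: 17.15
tcp_pos: [0.5975, -0.0523, 0.1989]
tool_rot: [0.755, 0.656, -0.004, -0.006]
force: [0.4, 0.7, -0.8]
finger_gap: -0.0
```

>>> servo_tool:
  rows:
    - [[0, 1, 0], 0, -1]
    - [[0, 2, 0], 0, -1]
    - [[0, 2, 0], 0, -1]

```text
t: 17.45
tcp_pos: [0.5985, -0.0523, 0.1988]
tool_rot: [0.755, 0.656, -0.005, -0.008]
force: [-4.2, 1.5, 3.1]
finger_gap: -0.003
```

Run:
```python
from b import *
blocks("scene","pics/s7.png"); plan()
```

```text
scene area 188 c [632.  -46.4] size [56.2 63.6] ang 42.4 med z 39.1 px [258. 223.]
t 17.5 tip [595.5 -51.3  25.8] psi -8.0 gap 0.001 F [-4.2  1.7  3. ] tilt [-0.018  0.005 -1.   ]
```

View pics/s7.png

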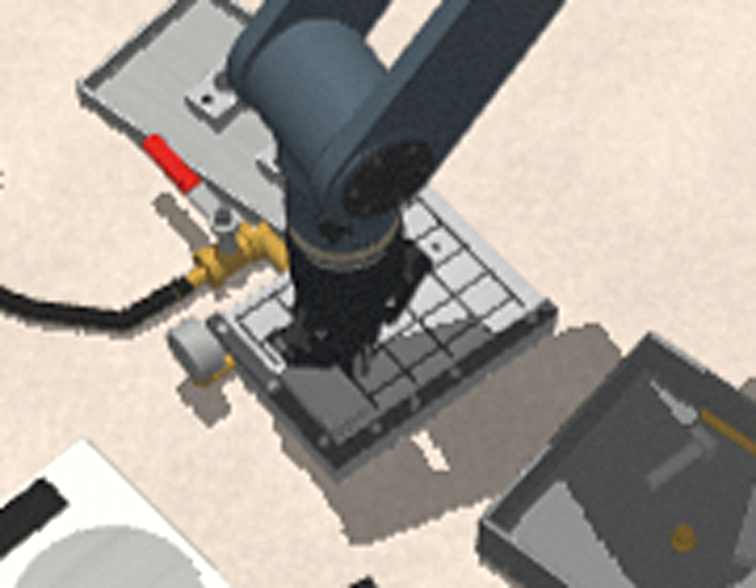

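>>> servo_tool:
  rows:
    - [[0, -10, 0], 0, -1]
    - [[0, -10, -40], 0, -1]
    - [[-10, -5, -55], 0, -1]
    - [[-52, 28, -55], 0, -1]
    - [[-55, 30, -55], 0, -1]
    - [[-55, 30, -55], 0, -1]
    - [[-55, 30, -55], 0, -1]

```text
t: 18.2
tcp_pos: [0.6207, -0.1108, 0.2525]
tool_rot: [0.755, 0.656, -0.005, -0.008]
force: [-0.0, -0.0, -0.7]
finger_gap: -0.002
```

Run:
```python
from b import *
blocks()
q=C-17*XP-94*YP
plan((q[0],q[1],31,-8.1))
```

```text
scene area 228 c [627.  -53.4] size [66.7 35.4] ang 80.9 med z 38.8 px [256. 222.]
t 18.2 tip [ 617.2 -109.3   79.5] psi -8.0 gap -0.002 F [-0.2 -0.  -0.6] tilt [-0.019  0.006 -1.   ]
  to (616.0, -106.4, 31, -8.1) shift [ 2.5 -0.6 48.5] turn 0.1
```

>>> servo_tool:
  rows:
    - [[2, -1, 30], 0, -1]
    - [[2, -1, 45], 0, -1]
    - [[2, -1, 48], 0, -1]
    - [[2, -1, 48], 0, -1]

```text
t: 18.65
tcp_pos: [0.6186, -0.1073, 0.2037]
tool_rot: [0.755, 0.656, -0.006, -0.01]
force: [-0.3, -0.2, -0.0]
finger_gap: -0.0
```

>>> servo_tool:
  rows:
    - [[5, 0, 0], 0, -1]
    - [[9, 0, 0], 0, -1]
    - [[12, 0, 0], 0, -1]
    - [[14, 0, 0], 0, -1]
    - [[16, 0, 0], 0, -1]
    - [[16, 0, 0], 0, -1]

```text
t: 19.25
tcp_pos: [0.621, -0.0913, 0.2041]
tool_rot: [0.755, 0.656, -0.005, -0.009]
force: [0.6, -0.6, 0.4]
finger_gap: 0.0
```

Run:
```python
from b import *
blocks(); plan()
```

```text
scene area 233 c [628.6 -51.2] size [75.  38.3] ang 81.4 med z 38.8 px [257. 223.]
t 19.3 tip [617.3 -90.2  31. ] psi -8.0 gap 0.003 F [-0.1 -0.5  0.7] tilt [-0.021  0.007 -1.   ]
```

>>> servo_tool:
  rows:
    - [[2, 0, 0], 0, -1]
    - [[4, 0, 0], 0, -1]
    - [[4, 0, 0], 0, -1]

```text
t: 19.6
tcp_pos: [0.6212, -0.0889, 0.2039]
tool_rot: [0.754, 0.657, -0.007, -0.009]
force: [-2.6, -7.6, 0.6]
finger_gap: -0.0
```

>>> servo_tool:
  rows:
    - [[1, 0, 0], 0, -1]
    - [[2, 0, 0], 0, -1]
    - [[2, 0, 0], 0, -1]

```text
t: 19.9
tcp_pos: [0.6213, -0.0883, 0.204]
tool_rot: [0.754, 0.657, -0.008, -0.008]
force: [-1.9, -7.4, 0.7]
finger_gap: -0.0
```

>>> servo_tool:
  rows:
    - [[1, 0, 0], 0, -1]
    - [[2, 0, 0], 0, -1]
    - [[2, 0, 0], 0, -1]

```text
t: 20.2
tcp_pos: [0.6215, -0.0877, 0.2041]
tool_rot: [0.753, 0.658, -0.01, -0.007]
force: [-0.9, -8.6, 1.6]
finger_gap: -0.002
```

Run:
```python
from b import *
blocks(); plan()
```

```text
scene area 233 c [627.5 -48.3] size [73.2 35.6] ang 81.4 med z 39.2 px [258. 223.]
t 20.2 tip [617.5 -88.2  31.1] psi -7.8 gap -0.002 F [-1.6 -7.9  0.2] tilt [-0.023 -0.002 -1.   ]
```

>>> servo_tool:
  rows:
    - [[-8, 0, 0], 0, -1]
    - [[-8, 0, -40], 0, -1]
    - [[-8, 0, -80], 0, -1]
    - [[-8, 0, -80], 0, -1]
    - [[-8, 0, -80], 0, -1]

```text
t: 20.75
tcp_pos: [0.6224, -0.0952, 0.2851]
tool_rot: [0.753, 0.658, -0.009, -0.006]
force: [-0.1, 0.6, 0.1]
finger_gap: 0.0
```

Run:
```python
from b import *
blocks("scene","pics/s8.png")
L=np.array([np.cos(np.radians(24)),np.sin(np.radians(24))]); b=np.array([489.7,232.8])-5*L; print(b)
plan((b[0],b[1],120,-66))
```

```text
scene area 230 c [629. -46.] size [67.1 37.8] ang 81.4 med z 38.8 px [258. 224.]
[485.13227271 230.76631678]
t 20.8 tip [617.7 -95.3 110.8] psi -7.8 gap 0.001 F [-0.4  0.  -0.1] tilt [-0.024 -0.001 -1.   ]
  to (485.1, 230.8, 120, -66) shift [ 305.1 -175.6   -6.5] turn 58.2
```

View pics/s8.png

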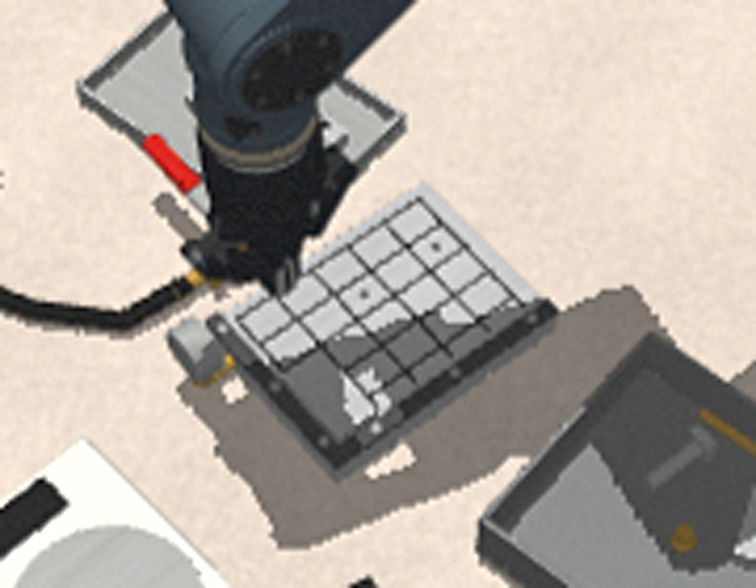

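>>> servo_tool:
  rows:
    - [[25, -15, -20], 7, 0.2]
    - [[65, -37, -20], 14, 0.2]
    - [[110, -63, -20], 21, 0.2]
    - [[155, -90, -20], 29, 0.2]
    - [[200, -115, -20], 37, 0.2]
    - [[245, -141, -20], 45, 0.2]
    - [[285, -164, -20], 53, 0.2]
    - [[305, -176, -20], 58, 0.2]

```text
t: 21.6
tcp_pos: [0.4867, 0.2334, 0.3047]
tool_rot: [0.978, 0.208, -0.014, -0.002]
force: [0.7, -1.1, -0.8]
finger_gap: 0.601
```

>>> servo_tool:
  rows:
    - [[0, 0, 0], 0, 0.2]
    - [[0, 0, 0], 0, 0.2]

```text
t: 21.8
tcp_pos: [0.4856, 0.234, 0.3032]
tool_rot: [0.978, 0.21, -0.016, -0.002]
force: [0.3, -0.6, -0.2]
finger_gap: 0.602
```

Run:
```python
from b import *
rects("top",cam("top"),(.45,.7,-.13,.03),.038,.034,.044,40)
im,z,f,cx,cy,T=d=cam("scene"); blocks()
rects("crate",d,(.445,.61,.11,.45),.021,.017,.045,80)
cv2.imwrite("pics/s9.png",cv2.convertScaleAbs(cv2.resize(im[150:330,220:450],None,fx=3.4,fy=3.3,interpolation=cv2.INTER_CUBIC),alpha=1.5))
plan((485.1,230.8,55,-66))
```

```text
top area 385 c [624.6 -45.5] size [63.7 35.1] ang 81.2 med z 38.6 px [313. 189.]
scene area 232 c [628.2 -44.7] size [69.4 35.8] ang 81.4 med z 38.5 px [258. 224.]
crate area 138 c [445.3 160. ] size [ 22.6 105.5] ang 1.8 med z 30.5 px [352. 226.]
crate area 246 c [492.5 232.5] size [65.9 33.7] ang 23.1 med z 22.0 px [363. 254.]
crate area 145 c [484.8 390.6] size [36.8 33.8] ang 13.9 med z 22.1 px [411. 287.]
crate area 196 c [569.3 318.3] size [44.4 41.5] ang 18.6 med z 34.6 px [371. 292.]
t 21.9 tip [482.1 231.9 131.1] psi -66.0 gap 0.603 F [0.5 0.7 0.5] tilt [-0.03  -0.002 -1.   ]
  to (485.1, 230.8, 55, -66) shift [ 4.4  3.  76. ] turn -0.0
```

View pics/s9.png

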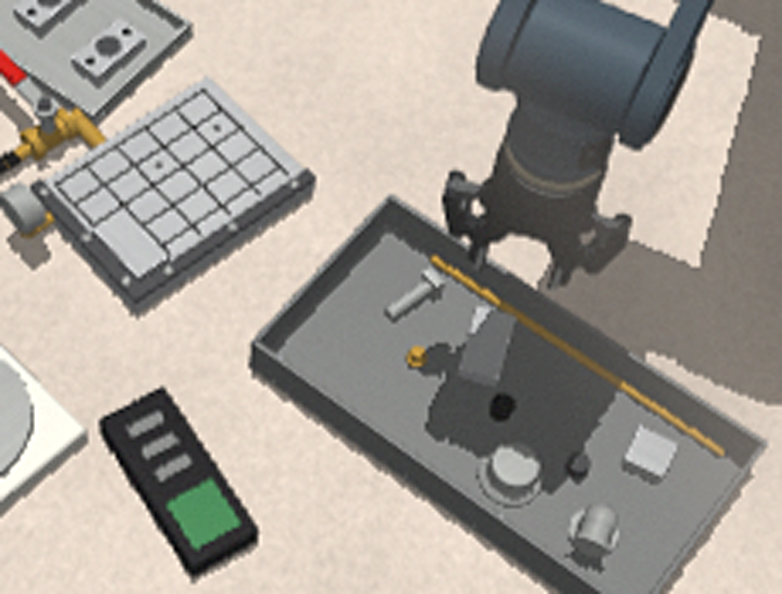

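>>> servo_tool:
  rows:
    - [[4, 3, 40], 0, 0.2]
    - [[4, 3, 75], 0, 0.2]
    - [[4, 3, 75], 0, 0.2]
    - [[4, 3, 75], 0, 0.2]

```text
t: 22.35
tcp_pos: [0.4904, 0.23, 0.2287]
tool_rot: [0.978, 0.207, -0.016, -0.002]
force: [0.7, 0.5, 0.1]
finger_gap: 0.599
```

Run:
```python
from b import *
plan((485.4,230.8,11,-66))
```

```text
t 22.4 tip [485.  229.6  55.8] psi -66.1 gap 0.599 F [0.7 0.5 0.1] tilt [-0.031 -0.002 -1.   ]
  to (485.4, 230.8, 11, -66) shift [ 2.2 -0.5 44.7] turn -0.1
```

>>> servo_tool:
  rows:
    - [[2, 0, 25], 0, 0.2]
    - [[2, 0, 40], 0, 0.2]
    - [[2, 0, 44], 0, 0.2]
    - [[2, 0, 44], 0, 0.2]
    - [[2, 0, 44], 0, -1]
    - [[2, 0, 44], 0, -1]
    - [[2, 0, 44], 0, -1]
    - [[2, 0, 44], 0, -1]

```text
t: 23.15
tcp_pos: [0.4915, 0.2309, 0.1865]
tool_rot: [0.978, 0.207, -0.014, -0.002]
force: [0.3, 0.2, 6.0]
finger_gap: 0.373
```

>>> servo_tool:
  rows:
    - [[0, 0, -20], 0, -1]
    - [[0, 0, -60], 0, -1]
    - [[0, 0, -100], 0, -1]
    - [[0, 0, -100], 0, -1]

```text
t: 23.55
tcp_pos: [0.4963, 0.2316, 0.2921]
tool_rot: [0.978, 0.207, -0.008, -0.002]
force: [0.8, 0.0, -0.4]
finger_gap: 0.376
```

Run:
```python
from b import *
q=C-80*XP-42*YP; print(q)
plan((q[0],q[1],100,-8.1))
```

```text
[560.98025564 -46.00889507]
t 23.6 tip [493.5 231.8 119.2] psi -66.1 gap 0.376 F [ 0.8  0.  -0.4] tilt [-0.016  0.001 -1.   ]
  to (561.0, -46.0, 100, -8.1) shift [-50.8 281.5  17.8] turn -58.0
```

>>> servo_tool:
  rows:
    - [[-4, 30, 0], -7, -1]
    - [[-10, 70, 0], -14, -1]
    - [[-18, 115, 0], -21, -1]
    - [[-26, 160, 0], -29, -1]
    - [[-34, 205, 0], -37, -1]
    - [[-43, 245, 0], -45, -1]
    - [[-49, 272, 0], -53, -1]
    - [[-51, 281, 0], -58, -1]

```text
t: 24.35
tcp_pos: [0.5642, -0.0491, 0.2905]
tool_rot: [0.755, 0.656, -0.006, -0.005]
force: [-0.1, 0.4, -1.6]
finger_gap: 0.374
```

>>> servo_tool:
  rows:
    - [[0, 0, 30], 0, -1]
    - [[0, 0, 50], 0, -1]
    - [[0, 0, 50], 0, -1]
    - [[0, 0, 50], 0, -1]

```text
t: 24.75
tcp_pos: [0.5632, -0.0489, 0.2403]
tool_rot: [0.755, 0.656, -0.006, -0.005]
force: [0.1, 0.8, -0.6]
finger_gap: 0.375
```

Run:
```python
from b import *
plan((561,-46,31,-8.1)); blocks()
```

```text
t 24.8 tip [560.5 -48.9  67.3] psi -8.0 gap 0.375 F [ 0.1  0.8 -0.6] tilt [-0.016  0.001 -1.   ]
  to (561.0, -46.0, 31, -8.1) shift [ 3.   0.7 36.3] turn 0.1
scene area 235 c [628.  -46.5] size [65.5 36.5] ang 82.0 med z 39.1 px [258. 223.]
```

>>> servo_tool:
  rows:
    - [[0, 0, 20], 0, -1]
    - [[0, 0, 32], 0, -1]
    - [[0, 0, 35], 0, -1]
    - [[0, 0, 35], 0, -1]
    - [[0, 0, 35], 0, -1]

```text
t: 25.3
tcp_pos: [0.5634, -0.049, 0.2066]
tool_rot: [0.755, 0.656, -0.005, -0.004]
force: [0.7, -0.6, -0.6]
finger_gap: 0.372
```

Run:
```python
from b import *
plan((561,-46,31,-8.1))
```

```text
t 25.3 tip [561.1 -49.   33.6] psi -8.0 gap 0.372 F [ 0.7 -0.6 -0.6] tilt [-0.013 -0.    -1.   ]
  to (561.0, -46.0, 31, -8.1) shift [ 3.  -0.5  2.6] turn 0.1
```

>>> servo_tool:
  rows:
    - [[0, 0, 2.5], 0, -1]
    - [[0, 0, 2.5], 0, -1]
    - [[0, 0, 2.5], 0, 0.1]
    - [[0, 0, 2.5], 0, 0.2]
    - [[0, 0, 2.5], 0, 0.2]
    - [[0, 0, -20], 0, 0.2]
    - [[0, 0, -47], 0, 0.2]
    - [[0, 0, -47], 0, 0.2]

```text
t: 26.1
tcp_pos: [0.5654, -0.0492, 0.2566]
tool_rot: [0.755, 0.656, -0.003, -0.001]
force: [-0.1, -0.3, -0.3]
finger_gap: 0.601
```

>>> servo_tool:
  rows:
    - [[0, -48, 0], 0, -1]
    - [[0, -48, 0], 0, -1]
    - [[0, -48, 0], 0, -1]
    - [[0, -48, 0], 0, -1]

```text
t: 26.5
tcp_pos: [0.5188, -0.0429, 0.2568]
tool_rot: [0.755, 0.656, -0.003, -0.001]
force: [0.4, -0.3, 0.2]
finger_gap: 0.004
```

Run:
```python
from b import *
blocks("scene"); b=np.array([561,-49.])+5*YP; q=b-48*XP
plan((q[0],q[1],26,-8.1))
```

```text
scene area 220 c [563.1 -43. ] size [65.6 35.6] ang 82.8 med z 39.1 px [274. 210.]
scene area 235 c [627.9 -45.8] size [67.1 35.6] ang 81.4 med z 39.1 px [258. 224.]
t 26.6 tip [518.3 -43.4  83.8] psi -8.0 gap 0.002 F [-0.7 -1.   0.1] tilt [-0.005 -0.003 -1.   ]
  to (514.2, -37.3, 26, -8.1) shift [ 5.7 -4.7 57.8] turn 0.1
```

>>> servo_tool:
  rows:
    - [[6, -5, 30], 0, -1]
    - [[6, -5, 52], 0, -1]
    - [[6, -5, 57], 0, -1]
    - [[6, -5, 57], 0, -1]
    - [[6, -5, 57], 0, -1]

```text
t: 27.05
tcp_pos: [0.5155, -0.0368, 0.2003]
tool_rot: [0.755, 0.656, -0.002, 0.0]
force: [-0.2, -0.8, 0.2]
finger_gap: -0.002
```

>>> servo_tool:
  rows:
    - [[0, 8, 0], 0, -1]
    - [[0, 15, 0], 0, -1]
    - [[0, 21, 0], 0, -1]
    - [[0, 27, 0], 0, -1]
    - [[0, 32, 0], 0, -1]
    - [[0, 37, 0], 0, -1]
    - [[0, 41, 0], 0, -1]
    - [[0, 41, 0], 0, -1]

```text
t: 27.85
tcp_pos: [0.5544, -0.0419, 0.201]
tool_rot: [0.754, 0.656, -0.004, -0.003]
force: [-6.8, 0.3, 8.7]
finger_gap: -0.003
```

Run:
```python
from b import *
blocks("scene"); plan()
```

```text
scene area 194 c [582.9 -38.9] size [54.9 68.2] ang 48.8 med z 38.8 px [270. 215.]
scene area 235 c [628.4 -45.4] size [66.4 38.9] ang 84.3 med z 38.7 px [258. 224.]
t 27.9 tip [552.7 -42.1  28. ] psi -8.0 gap -0.005 F [-6.7  0.9  9.7] tilt [-0.01  -0.002 -1.   ]
```

Run:
```python
from b import *
im=cam("scene")[0]
cv2.imwrite("pics/s10.png",cv2.convertScaleAbs(cv2.resize(im[170:260,220:340],None,fx=6.5,fy=6.5,interpolation=cv2.INTER_CUBIC),alpha=1.8))
```

```text
(no output)
```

View pics/s10.png

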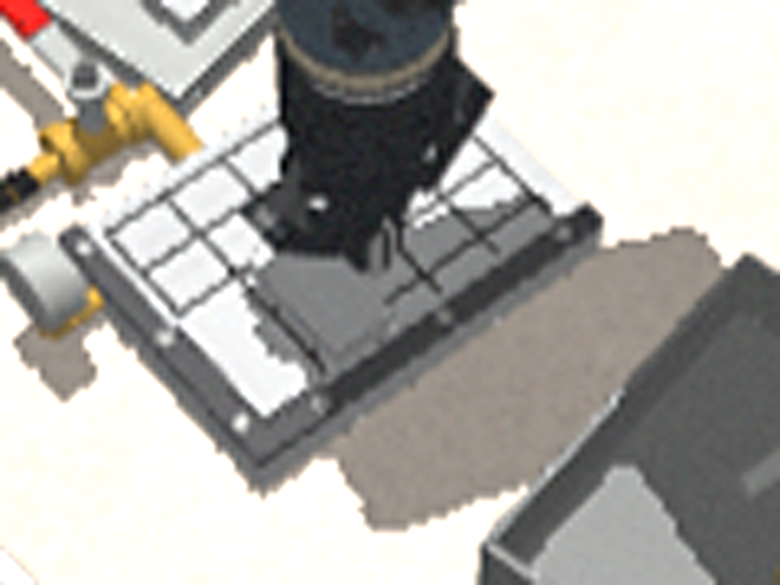

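>>> servo_tool:
  rows:
    - [[0, -5, 0], 0, -1]
    - [[0, -10, -20], 0, -1]
    - [[0, -30, -60], 0, -1]
    - [[0, -80, -60], 0, -1]
    - [[0, -100, -60], 0, -1]
    - [[0, -100, -60], 0, -1]

```text
t: 28.55
tcp_pos: [0.4528, -0.027, 0.2623]
tool_rot: [0.754, 0.656, -0.005, -0.004]
force: [-0.3, 1.1, -0.4]
finger_gap: 0.002
```

Run:
```python
from b import *
blocks("scene"); plan()
d=cam("top"); rects("top",d,(.45,.7,-.13,.03),.038,.032,.046,40)
im=cam("scene")[0]
cv2.imwrite("pics/s11.png",cv2.convertScaleAbs(cv2.resize(im[170:260,220:340],None,fx=6.5,fy=6.5,interpolation=cv2.INTER_CUBIC),alpha=1.3))
```

```text
scene area 227 c [583.5 -45.3] size [65.2 36.8] ang 81.0 med z 39.0 px [269. 214.]
scene area 226 c [628.5 -44.7] size [69.3 36.2] ang 81.5 med z 38.7 px [258. 224.]
t 28.6 tip [453.8 -28.1  89.3] psi -8.0 gap 0.001 F [ 0.2  0.3 -0.3] tilt [-0.009 -0.002 -1.   ]
top area 394 c [625.6 -45.7] size [63.8 37.6] ang 80.7 med z 38.4 px [313. 189.]
top area 395 c [580.1 -44.5] size [63.8 34.9] ang 82.0 med z 38.5 px [312. 207.]
```

View pics/s11.png

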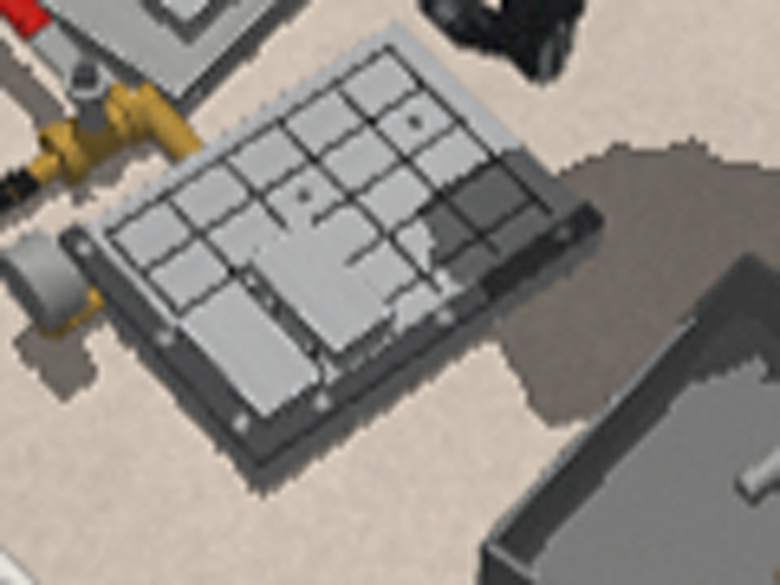

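>>> servo_tool:
  rows:
    - [[0, 0, 0], 8, -1]
    - [[0, 0, 0], 16, -1]
    - [[0, 0, 0], 24, -1]
    - [[0, 0, 0], 32, -1]
    - [[0, 0, 0], 40, -1]
    - [[0, 0, 0], 48, -1]
    - [[0, 0, 0], 56, -1]
    - [[0, 0, 0], 64, -1]

```text
t: 29.5
tcp_pos: [0.4596, -0.029, 0.262]
tool_rot: [0.988, 0.154, -0.002, 0.002]
force: [0.3, 0.1, -0.3]
finger_gap: 0.002
```

>>> servo_tool:
  rows:
    - [[0, 0, 0], 8, -1]
    - [[0, 0, 0], 16, -1]
    - [[0, 0, 0], 24, -1]
    - [[0, 0, 0], 26, -1]
    - [[0, 0, 0], 26, -1]

```text
t: 30.0
tcp_pos: [0.4614, -0.0295, 0.2618]
tool_rot: [0.997, -0.072, -0.0, 0.002]
force: [0.1, -0.2, 0.4]
finger_gap: 0.002
```

Run:
```python
from b import *
plan((542,-39.1,80,-98.1),(542,-39.1,27,-98.1))
```

```text
t 30.0 tip [461.3 -30.3  88.8] psi -98.3 gap 0.002 F [ 0.1 -0.2  0.4] tilt [-0.001 -0.004 -1.   ]
  to (542.0, -39.1, 80, -98.1) shift [81.1 -2.9  8.8] turn -0.2
  to (542.0, -39.1, 27, -98.1) shift [ 0.  -0.2 53. ] turn 0.0
```

>>> servo_tool:
  rows:
    - [[40, -2, 0], 0, -1]
    - [[78, -3, 10], 0, -1]
    - [[80, -3, 10], 0, -1]
    - [[80, -3, 40], 0, -1]
    - [[80, -3, 58], 0, -1]
    - [[80, -3, 61], 0, -1]
    - [[80, -3, 61], 0, -1]
    - [[80, -3, 61], 0, -1]

```text
t: 30.8
tcp_pos: [0.5414, -0.0384, 0.2015]
tool_rot: [0.997, -0.072, 0.0, 0.002]
force: [0.1, 0.8, 0.2]
finger_gap: -0.001
```

>>> servo_tool:
  rows:
    - [[5, 0, 0], 0, -1]
    - [[9, 0, 0], 0, -1]
    - [[12, 0, 0], 0, -1]
    - [[14, 0, 0], 0, -1]
    - [[14, 0, 0], 0, -1]

```text
t: 31.3
tcp_pos: [0.5554, -0.0405, 0.2016]
tool_rot: [0.997, -0.072, 0.001, 0.002]
force: [-0.2, 0.3, 1.2]
finger_gap: 0.003
```

>>> servo_tool:
  rows:
    - [[2, 0, 0], 0, -1]
    - [[4, 0, 0], 0, -1]
    - [[4, 0, 0], 0, -1]

```text
t: 31.6
tcp_pos: [0.5597, -0.0411, 0.2016]
tool_rot: [0.997, -0.072, 0.001, 0.002]
force: [-0.6, -0.1, 0.3]
finger_gap: 0.001
```

Run:
```python
from b import *
blocks("scene"); plan((554.1,-41,27,-98.1))
```

```text
scene area 465 c [608.  -45.9] size [67.7 83.8] ang 89.7 med z 38.7 px [263. 219.]
t 31.6 tip [559.9 -41.9  28.6] psi -98.3 gap -0.001 F [-0.   0.7 -0.2] tilt [ 0.002 -0.005 -1.   ]
  to (554.1, -41.0, 27, -98.1) shift [-5.9 -0.1  1.5] turn -0.2
```

>>> servo_tool:
  rows:
    - [[1, 0, 0], 0, -1]
    - [[2, 0, 0], 0, -1]
    - [[2, 0, 0], 0, -1]

```text
t: 31.95
tcp_pos: [0.5619, -0.0415, 0.2015]
tool_rot: [0.997, -0.072, 0.001, 0.002]
force: [0.7, 0.3, 0.0]
finger_gap: 0.001
```

>>> servo_tool:
  rows:
    - [[1, 0, 0], 0, -1]
    - [[2, 0, 0], 0, -1]
    - [[2, 0, 0], 0, -1]

```text
t: 32.25
tcp_pos: [0.5642, -0.0418, 0.2016]
tool_rot: [0.997, -0.072, 0.002, 0.003]
force: [-0.1, 0.2, 0.6]
finger_gap: -0.002
```

Run:
```python
from b import *
blocks("scene"); plan()
```

```text
scene area 458 c [608.  -46.3] size [70.8 80.4] ang 85.2 med z 38.9 px [262. 220.]
t 32.3 tip [564.7 -42.7  28.5] psi -98.3 gap 0.001 F [-0.  -0.2 -1. ] tilt [ 0.003 -0.005 -1.   ]
```

>>> servo_tool:
  rows:
    - [[1, 0, 0], 0, -1]
    - [[2, 0, 0], 0, -1]
    - [[2, 0, 0], 0, -1]

```text
t: 32.6
tcp_pos: [0.5652, -0.0419, 0.2015]
tool_rot: [0.997, -0.072, 0.0, 0.002]
force: [-4.0, 0.2, 3.5]
finger_gap: 0.001
```

>>> servo_tool:
  rows:
    - [[1, 0, 0], 0, -1]
    - [[2, 0, 0], 0, -1]
    - [[2, 0, 0], 0, -1]

```text
t: 32.9
tcp_pos: [0.566, -0.042, 0.2014]
tool_rot: [0.997, -0.072, -0.002, 0.002]
force: [-7.0, -0.5, 5.6]
finger_gap: -0.002
```

Run:
```python
from b import *
blocks("scene"); plan()
```

```text
scene area 437 c [607.5 -46.2] size [71.  80.6] ang 81.0 med z 38.8 px [262. 220.]
t 33.0 tip [565.2 -42.6  28.4] psi -98.2 gap -0.004 F [-7.4 -0.3  5.5] tilt [-0.004 -0.004 -1.   ]
```

>>> servo_tool:
  rows:
    - [[-8, 0, 0], 0, -1]
    - [[-8, 0, -40], 0, -1]
    - [[-8, 10, -50], 0, -1]
    - [[20, 50, -50], 0, -1]
    - [[25, 56, -50], 0, -1]
    - [[25, 56, -50], 0, -1]
    - [[25, 56, -50], 0, -1]

```text
t: 33.65
tcp_pos: [0.5825, -0.1008, 0.2511]
tool_rot: [0.997, -0.072, -0.002, 0.002]
force: [-0.4, 1.1, 0.0]
finger_gap: 0.002
```

Run:
```python
from b import *
im,z,f,cx,cy,T=d=cam("scene")
rects("s",d,(.45,.7,-.13,.03),.038,.034,.044,40)
plan((582.4,-100.1,27,-98.1))
cv2.imwrite("pics/s12.png",cv2.convertScaleAbs(cv2.resize(im[170:260,220:340],None,fx=6.5,fy=6.5,interpolation=cv2.INTER_CUBIC),alpha=1.5))
```

```text
s area 450 c [613.2 -45.2] size [74.4 73.5] ang 83.3 med z 38.9 px [262. 220.]
t 33.7 tip [ 581.2 -100.7   78. ] psi -98.2 gap 0.001 F [ 0.1 -0.2 -0.5] tilt [-0.006 -0.003 -1.   ]
  to (582.4, -100.1, 27, -98.1) shift [ 1.4 -1.  51. ] turn -0.1
```

View pics/s12.png

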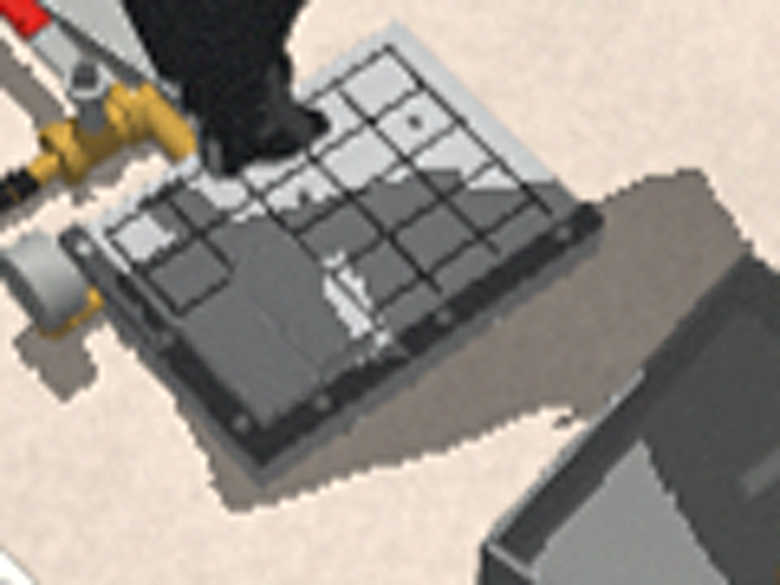

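Blank 2 is now tight against blank 1, with only a faint seam at about (285,330). It still sits about 5 mm short of the long stop, so next I'll push it to +y.

>>> servo_tool:
  rows:
    - [[1, -1, 30], 0, -1]
    - [[1, -1, 47], 0, -1]
    - [[1, -1, 51], 0, -1]
    - [[1, -1, 51], 0, -1]
    - [[1, -1, 51], 0, -1]

```text
t: 34.2
tcp_pos: [0.5832, -0.0991, 0.2005]
tool_rot: [0.997, -0.071, -0.002, 0.002]
force: [1.0, 0.2, -0.1]
finger_gap: -0.005
```

>>> servo_tool:
  rows:
    - [[0, -4, 0], 0, -1]
    - [[0, -7, 0], 0, -1]
    - [[0, -9, 0], 0, -1]
    - [[0, -10, 0], 0, -1]
    - [[0, -10, 0], 0, -1]

```text
t: 34.7
tcp_pos: [0.5849, -0.0894, 0.201]
tool_rot: [0.997, -0.071, -0.002, 0.002]
force: [0.2, -1.7, 1.6]
finger_gap: 0.002
```

>>> servo_tool:
  rows:
    - [[0, -1, 0], 0, -1]
    - [[0, -2, 0], 0, -1]
    - [[0, -2, 0], 0, -1]

```text
t: 35.0
tcp_pos: [0.5852, -0.0875, 0.2011]
tool_rot: [0.997, -0.071, -0.002, 0.002]
force: [-0.1, -2.0, 2.0]
finger_gap: 0.004
```

Run:
```python
from b import *
blocks(); plan((584.3,-86.7,27,-98.1))
```

```text
scene area 438 c [610.3 -50.7] size [78.3 69.5] ang 84.3 med z 38.7 px [262. 220.]
t 35.0 tip [584.5 -88.2  28.1] psi -98.2 gap 0.002 F [-0.1 -1.7  1.8] tilt [-0.004 -0.004 -1.   ]
  to (584.3, -86.7, 27, -98.1) shift [-0.4 -1.5  1.1] turn -0.1
```

>>> servo_tool:
  rows:
    - [[0, -1, 0], 0, -1]
    - [[0, -2, 0], 0, -1]
    - [[0, -2, 0], 0, -1]

```text
t: 35.35
tcp_pos: [0.5855, -0.0854, 0.2011]
tool_rot: [0.997, -0.071, -0.002, 0.002]
force: [-0.8, -2.0, 2.0]
finger_gap: -0.0
```

>>> servo_tool:
  rows:
    - [[0, -1, 0], 0, -1]
    - [[0, -2, 0], 0, -1]
    - [[0, -2, 0], 0, -1]

```text
t: 35.65
tcp_pos: [0.5857, -0.0842, 0.2011]
tool_rot: [0.997, -0.071, -0.002, 0.003]
force: [-2.0, -6.3, 2.1]
finger_gap: 0.002
```

>>> servo_tool:
  rows:
    - [[0, -1, 0], 0, -1]
    - [[0, -2, 0], 0, -1]
    - [[0, -2, 0], 0, -1]

```text
t: 35.95
tcp_pos: [0.5859, -0.0835, 0.2012]
tool_rot: [0.998, -0.07, -0.002, 0.004]
force: [-2.2, -9.0, 2.3]
finger_gap: 0.001
```

Run:
```python
from b import *
blocks(); plan((584.3,-86.7,27,-98.1))
```

```text
scene area 456 c [610.4 -51.2] size [86.9 69.4] ang 83.3 med z 39.0 px [262. 220.]
t 36.0 tip [585.1 -85.   28.2] psi -98.0 gap 0.004 F [-3.2 -8.3  2.4] tilt [-0.005 -0.009 -1.   ]
  to (584.3, -86.7, 27, -98.1) shift [-0.5  1.7  1.2] turn 0.1
```

>>> servo_tool:
  rows:
    - [[0, 8, 0], 0, -1]
    - [[0, 10, -40], 0, -1]
    - [[0, 40, -90], 0, -1]
    - [[-50, 90, -100], 0, -1]
    - [[-90, 130, -100], 0, -1]
    - [[-90, 150, -100], 0, -1]
    - [[-90, 150, -100], 0, -1]

```text
t: 36.7
tcp_pos: [0.4737, -0.2222, 0.3032]
tool_rot: [0.997, -0.073, -0.002, 0.005]
force: [0.3, -0.7, -0.0]
finger_gap: -0.002
```

Run:
```python
from b import *
im,z,f,cx,cy,T=d=cam("top")
rects("top",d,(.45,.7,-.13,.03),.038,.034,.044,40); blocks()
rects("beaker",d,(.5,.75,-.4,-.2),.07,.055,.085,20)
rects("tray",d,(.42,.54,-.37,-.18),.020,.015,.026,40)
g=cv2.convertScaleAbs(cv2.resize(im[165:295,280:470],None,fx=4.2,fy=4.2,interpolation=cv2.INTER_CUBIC),alpha=1.4)
cv2.imwrite("pics/t13.png",g)
piv=np.array([584.3,-187.]); q=piv-72*YP+XP*27; print(q); plan((q[0],q[1],120,-98.1))
```

```text
top area 766 c [608.5 -43.1] size [63.7 68.6] ang 81.4 med z 38.5 px [312. 196.]
scene area 444 c [611.4 -42.6] size [68.5 69.7] ang 80.9 med z 38.9 px [262. 220.]
beaker area 305 c [ 653.5 -382.4] size [51.8 37.5] ang 0.9 med z 70.3 px [462. 176.]
beaker area 240 c [ 573.3 -236.8] size [76.3 16.3] ang 81.3 med z 63.3 px [399. 209.]
tray area 258 c [ 476.6 -215.1] size [35.  62.4] ang 88.8 med z 20.2 px [383. 257.]
[ 600.88575006 -262.08603662]
t 36.8 tip [ 475.  -220.7  129.8] psi -98.2 gap 0.003 F [-0.   0.7  0.9] tilt [-0.004 -0.008 -1.   ]
  to (600.9, -262.1, 120, -98.1) shift [130.5  22.8   9.6] turn -0.1
```

View pics/t13.png

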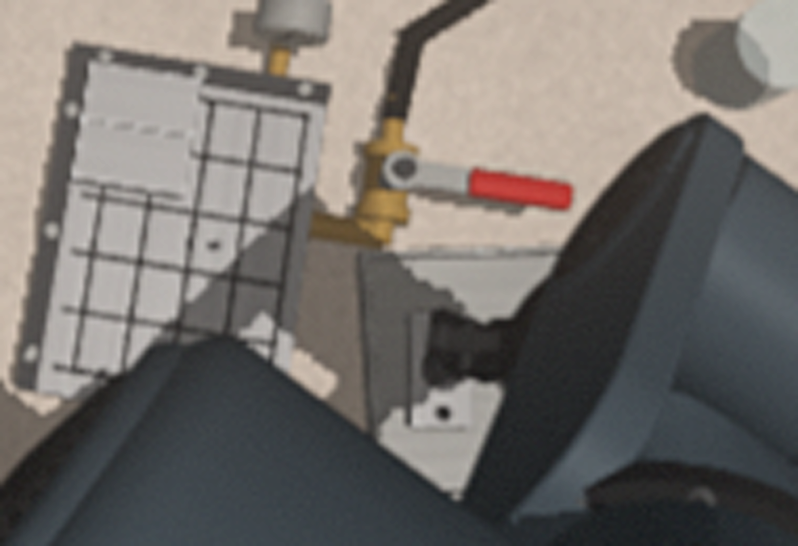

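>>> servo_tool:
  rows:
    - [[45, 8, 0], 0, -1]
    - [[90, 16, 0], 0, -1]
    - [[130, 23, 0], 0, -1]
    - [[130, 23, 0], 0, -1]
    - [[130, 23, 40], 0, -1]
    - [[130, 23, 75], 0, -1]
    - [[130, 23, 84], 0, -1]
    - [[130, 23, 84], 0, -1]

```text
t: 37.6
tcp_pos: [0.6004, -0.2597, 0.2165]
tool_rot: [0.997, -0.071, -0.004, 0.002]
force: [-0.4, -0.2, 0.6]
finger_gap: -0.005
```

Run:
```python
from b import *
from lev import lever
plan(); lever(); s,M=pose(); p=(s["tcp_pos"]+.173*M[:,2])[:2]*1000; piv=np.array([584.3,-187.0])
for th in range(90,-6,-10):
    t=np.radians(th); e=-np.cos(t)*XP-np.sin(t)*YP; n=np.sin(t)*XP-np.cos(t)*YP
    sup=11*abs(np.sin(t))+14.5*abs(np.cos(t))
    d=piv+70*e+n*(8+sup-2)-p
    print(th,"x",round(float(d@XP),1),"y",round(float(-d@YP),1))
```

```text
t 37.6 tip [ 598.9 -260.4   43.5] psi -98.2 gap -0.005 F [-0.4 -0.2  0.6] tilt [-0.008 -0.004 -1.   ]
red 19 [ 577.71857 -232.80489] lever deg 89.92347035256667 ((578.063232421875, -232.45909118652344), (14.646625518798828, 11.305103302001953), 83.38724517822266)
90 x -9.2 y -1.6
80 x -19.3 y 0.7
70 x -30.2 y 1.5
60 x -41.5 y 0.5
50 x -53.0 y -2.7
40 x -64.3 y -8.0
30 x -74.8 y -15.7
20 x -84.0 y -25.6
10 x -91.3 y -37.6
0 x -96.2 y -51.1
```

>>> servo_tool:
  rows:
    - [[-9, -1, 0], 0, -1]
    - [[-19, 1, 0], 0, -1]
    - [[-30, 1, 0], 0, -1]
    - [[-41, 0, 0], 0, -1]
    - [[-53, -3, 0], 0, -1]
    - [[-64, -8, 0], 0, -1]
    - [[-75, -16, 0], 0, -1]
    - [[-84, -26, 0], 0, -1]

```text
t: 38.45
tcp_pos: [0.5209, -0.2233, 0.2194]
tool_rot: [0.997, -0.072, -0.001, 0.004]
force: [2.6, -2.0, 0.5]
finger_gap: -0.002
```

>>> servo_tool:
  rows:
    - [[-7, -12, 0], 0, -1]
    - [[-12, -24, 0], 0, -1]
    - [[-12, -27, 0], 0, -1]
    - [[-12, -27, 0], 0, -1]

```text
t: 38.85
tcp_pos: [0.5121, -0.1958, 0.2195]
tool_rot: [0.998, -0.07, -0.002, 0.007]
force: [-4.0, -11.0, 2.0]
finger_gap: -0.001
```

Run:
```python
from b import *
from lev import lever
plan(); lever()
```

```text
t 38.9 tip [ 511.3 -198.    46.5] psi -98.0 gap -0.001 F [ -4. -11.   2.] tilt [-0.005 -0.013 -1.   ]
red 77 [ 521.90594 -178.19995] lever deg 0.07196367146934453 ((520.3770751953125, -178.47195434570312), (16.062850952148438, 53.02171325683594), 84.41063690185547)
```

>>> servo_tool:
  rows:
    - [[0, 12, 0], 0, -1]
    - [[0, 15, -40], 0, -1]
    - [[0, 20, -80], 0, -1]
    - [[0, 70, -110], 0, -1]
    - [[-20, 90, -110], 0, -1]
    - [[-20, 90, -110], 0, -1]
    - [[-20, 90, -110], 0, -1]
    - [[-20, 90, -110], 0, -1]

```text
t: 39.7
tcp_pos: [0.48, -0.2796, 0.3297]
tool_rot: [0.998, -0.07, -0.003, 0.005]
force: [-0.1, 0.2, -0.2]
finger_gap: -0.0
```

Run:
```python
from b import *
from lev import lever
plan(); im=lever(); d=cam("top"); rects("top",d,(.45,.7,-.13,.03),.038,.034,.044,40)
d=cam("scene"); rects("tray",d,(.42,.54,-.37,-.18),.020,.016,.026,60); rects("crate",d,(.45,.61,.11,.45),.021,.014,.045,30)
cv2.imwrite("pics/s14.png",cv2.convertScaleAbs(cv2.resize(im,(800,600)),alpha=1.3))
```

```text
t 39.7 tip [ 478.7 -281.2  156.8] psi -98.0 gap -0.0 F [-0.1  0.2 -0.2] tilt [-0.007 -0.01  -1.   ]
red 79 [ 520.97723 -178.26025] lever deg 0.24173970187303676 ((520.3744506835938, -178.30519104003906), (15.841824531555176, 52.97513198852539), 84.03203582763672)
top area 770 c [608.5 -43.1] size [63.7 68.5] ang 81.4 med z 38.6 px [312. 196.]
tray area 174 c [ 476.5 -296.2] size [38.8 67.9] ang 89.8 med z 21.1 px [234. 150.]
tray area 149 c [ 479.9 -215.9] size [37.7 66.7] ang 86.4 med z 20.8 px [252. 163.]
crate area 85 c [497.2 161.7] size [20.9 59.2] ang 89.0 med z 21.4 px [343. 238.]
crate area 47 c [530.  277.3] size [19.9 21.3] ang 82.2 med z 26.5 px [367. 273.]
crate area 157 c [486.  390.5] size [38.  33.9] ang 12.2 med z 21.5 px [411. 287.]
crate area 225 c [573.5 318.6] size [46.5 49. ] ang 69.0 med z 34.0 px [370. 292.]
crate area 43 c [531.4 354.4] size [21.  16.2] ang 36.1 med z 24.5 px [390. 290.]
crate area 35 c [561.1 386.4] size [14.6 30.8] ang 85.3 med z 41.2 px [393. 306.]
crate area 62 c [571.1 404.9] size [25.5 42.7] ang 74.0 med z 39.5 px [395. 314.]
```

View pics/s14.png

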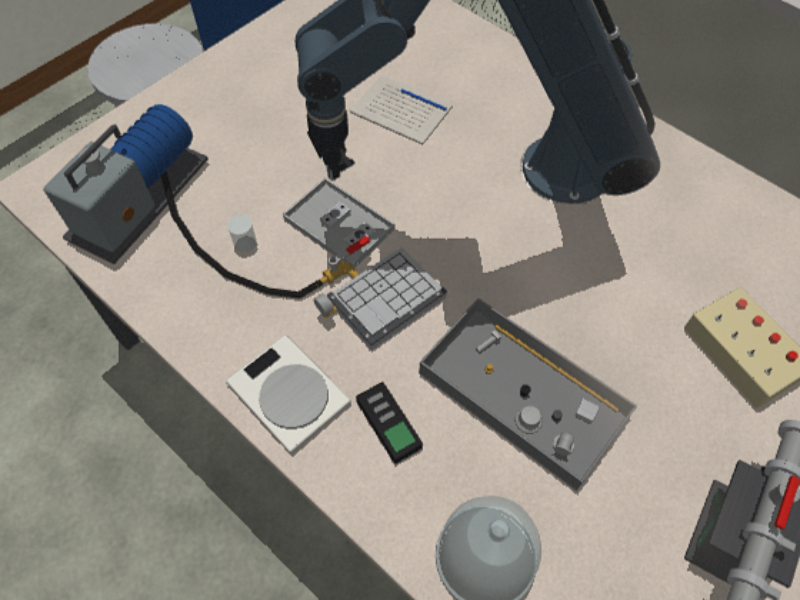

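The picture shows both blanks in the corner at about (375,315), the lever back in line at (357,245) and two finished blocks in the tray. All the fittings are still in the crate, and the logger and beaker look untouched.

```bash
python3 -c "
from station import sign_off; print(sign_off())"
```

```text
the job is handed in; nothing more can be done
None
```

The changeover is done and handed in at about 40 s of robot time; the hand-in reports no verdict. I turned the lever to vent, moved the finished block into the tray, pushed both blanks into the corner of the stops, and turned the lever back to clamp. Only two blanks were in the crate.

**Last checks**
- **Row of blanks:** it measures 63.7 x 68.5 mm from the top camera (64 x 68 expected). It is square to the plate within about 1° and centred within about 1 mm of its expected place.
- **Lever:** it reads about 0.2° from clamp, and pressing it against the stop gave 11 N.
- **Finished block:** it lies flat in the tray beside the earlier one.
- **Everything else:** all the fittings are still in the crate. The logger and beaker look untouched in the last picture; I did not measure their positions.

**What disagreed**
- **Blank 2:** the first push met 7 N and stalled about 11 mm short. I turned the gripper 90° and pushed again until it sat against blank 1.
- **Tool tilt:** the tool drifted up to about 1.8° off vertical during the run, so I corrected for it in the position calculations.
- **Scene camera:** it reads a few millimetres off from the top camera, and I relied on the top one for the final fit.

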